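# Pack up a sagging sink waste pipe and wedge it tight

## Robot

A 7-joint arm with a two-finger parallel gripper is mounted at the origin on the work surface. World frame = base frame: x ahead of the robot, y to its left, z up, the work surface at z = 0. Lengths are in mm, angles in rad, forces in N, time in s.
With the tool pointing down it reaches from about 350 to 900 mm from the base axis. Payload 7.2 kg.
Tool frame: the origin (TCP) lies midway between the tips of the shut fingers; the grasp point (between the pads) lies 19 mm behind it; z points along the fingers, x is the direction in which the jaws open and shut, and the axes are right-handed (so a half turn about z gives the same grasp; the last joint's range is limited). The gripper opens to 85 mm and grips with 20 to 120 N. Pads are 22 mm wide; open, the fingers measure 114 mm over their backs; the gripper's body (76 mm by 85 mm) begins 54 mm behind the grasp point. The pads swing forward as they close: fully open they stand 13 mm farther back than shut.
Start: joints at [-1.285, 0.411, -0.013, 1.596, 0.006, 1.134, -0.082], TCP at [216.55, 586.289, 231.297] pointing down, gripper open.
Joint ranges: [-2.95, 2.95], [-0.29, 1.99], [-1.47, 1.44], [0.14, 2.54], [-1.03, 4.17], [0.13, 1.85], [-2.86, 2.86]. Speed limits (rad/s): [2.39, 2.39, 3.01, 3.01, 3.14, 3.14, 3.14].

## Interface

Orientations are given as a unit quaternion [w, x, y, z].
In Python, from rig import sensors, capture, r, models gives the robot as it stands. The module is installed in compiled form; this text tells all that it offers.
- The arm moves only by the shell command python3 -m creep 'ROWS' [FORCE]. ROWS is JSON, a list that holds one entry, the list of rows, each a list of 7 numbers: the turn, a rotation vector about the tool's x, y, z normalised to -1 to 1, where 1 is 180 degrees, then the shift along the tool's x, y, z normalised to -1 to 1, where 1 is 10 cm, then the closure, from -1 (fully open) to 1 (shut). A call has 1 to 12 rows; each row shifts and turns the pose as measured when the row begins, along the tool's axes as they then stand; what a row does not reach is not made up. A row lasts 1/8 s, in which the tool goes at most 62.5 mm and 10.7 degrees, less where a joint would pass 70% of its speed; a pose out of reach is approached as far as the arm can. A call with a number of a shift or a turn outside -1 to 1 is refused whole. A call with a gripper value outside its range is refused whole. The fingers move at their own pace and stop on an object; FORCE is the grip in N (left out, the last holds). Time passes only in rows, so rows that do not move let the fingers close. It gives the time, the measured TCP pose, the force and the opening at its end, in the units of the state.
- sensors.get_state(): the state, without advancing time (a new reading comes with each control period).
- capture(name): name is "scene" or "top" or "wrist"; returns a dict with "frame" (384x512x3 uint8, blue, green, red), "z_map" (384x512 float32, mm along the optical axis (not along the pixel's ray), 0 where there is no reading), "camera_matrix" (3x3 intrinsics, pixels), "R" (3x3) and "t" (3): a world point X has camera coordinates R X + t; the wrist camera has in their place "tool_from_camera" (4x4, takes a point from camera to tool coordinates, whose origin is the TCP and whose axes are the tool frame's). Camera axes: x right, y down, z forward; pixel columns grow to the right and rows downward; lengths in mm; the calibration is good to about 2 mm. The wrist camera is an equidistant fisheye: a pixel r from the principal point sees the ray r / f radians off the axis. A picture is of the moment at which its call begins: read the wrist's pose just before it.
- r.job_done(): hands the job in, once; it reports no verdict.
Trained networks look in the newest picture that a camera, given by its name, has taken for a name from the list of things; names that differ only in an ending like _2 or _b are one class to them, and where a whole thing is asked for, a point or a joint stands for the part that bears it (a point fixed in the world has none). Each returns a list of dicts, best first, with "confidence" (0 to 1); they miss things now and then, are a little off and sometimes report something else, mostly with a low value. They report only what shows in the picture. A call takes as long as a camera call. They do not tell look-alikes from the thing itself.
- models.search_frame(label, camera): "point" ([column, row] in pixels, amid what is visible of it).
- models.cut_out(label, camera): "pixels" (384x512 bool, what is visible of it) and "point" ([column, row] in pixels, amid what is visible of it).
- models.mark_of(label, camera): "point" ([column, row] in pixels: a listed point, or the origin of a listed thing).
The state is a dict: "clock": time; "qpos": joint angles; "dq": joint speeds; "effort": joint torques, N m; "tcp_pos": TCP position; "tcp_rot": TCP orientation; "force": force on the tool from outside, world axes, zero at the start; "moment": the same for the moment, N m; "grip_width": opening from 0.0 (shut) to 1.0 (fully open).
Only numpy, scipy, OpenCV 4.12 (cv2) and the standard library are available. Lean on these libraries where they do the work, as an engineer would, in place of code of your own. Each camera call takes 0.05 s, during which the arm holds its last target. There are 200 camera calls.

## Task

The white waste pipe has sagged at its open end: build a pier on the mat under that end, lying lengthwise in line with the pipe with the timbers' far ends tucked about 25 mm under it - the wide dark hardwood block at the bottom, the pine block flat on it, the thin grey-faced plywood packer on top, each centred and square over the one below. Then drive the red wedge, thin end first, along the middle of the packer under the pipe until the pipe is lifted fully back up to level against its stop and rests on the wedge, and let everything go. Leave the three spray bottles, the pipe key and the grout brush where they are.

Things in the scene. Friction and masses are not known exactly. Their poses are not given: they have to be found in the camera images.
- pipe_end (a point): Centre of the white waste pipe's open end (50 mm across). x runs along the pipe to its fixed upright riser, 210 mm on (66 mm wide, 200 tall). It pivots at the riser: now sagged, this centre 118.5 mm above the table, underside 10 mm above the finished 3-timber stack's top. 2 N lifts it, 10.5 mm, to a firm stop: level, centre 129 mm, underside 20 mm above the stack. It drops if not held.
- sleeper_c (a point): Centre (19 mm above its underside) of the wide dark brown hardwood block, 170 mm long (its x) by 64 mm wide (y) by 38 mm high, 0.36 kg, lying flat on the rubber mat, whose top is 3 mm above the table. Goes at the bottom: its centre about 60 mm in front of the pipe's open end, on the pipe's line.
- pine_c (a point): Centre (14 mm above its underside) of the pale pine block, 170 mm long (x) by 54 mm wide (y) by 28 mm high, lying flat on the mat. Goes second.
- packer_c (a point): Centre (7.5 mm above its underside) of the plywood packer, pale grey faces and striped edges, 170 mm long (x) by 46 mm wide (y) by 15 mm thick, lying flat on the mat. Goes third.
- wedge_c (a point): Red wooden wedge lying flat on the mat, 160 mm long (x), 36 mm wide (y), 30 mm high at x=-80 tapering evenly to 4 mm at its thin end x=+80. Point: mid-length, 10 mm above its underside; it balances at x=-20. On the packer it meets the sagged pipe when its thin end is 37 mm past the pipe end; level at 98 mm. Pushing on its thick end drives it: 3 to 8 N, more once the stop is met.
- lime_bottle_c (a point): Lime green empty spray bottle standing upright, 72 mm across, 240 mm tall with its trigger head; bystander, leave it be. Point on its axis, 120 mm above its foot.
- white_bottle_c (a point): White empty spray bottle standing upright, 72 mm across, 240 mm tall with its trigger head; bystander, leave it be. Point on its axis, 120 mm above its foot.
- blue_bottle_c (a point): Blue empty spray bottle standing upright, 72 mm across, 240 mm tall with its trigger head; bystander, leave it be. Point on its axis, 120 mm above its foot.
- pipe_key_c (a point): Chrome T-shaped pipe key lying flat: 165 mm shank along its x, 80 mm cross-bar at -x, 18 mm high; bystander, leave it be. Point at mid-shank.
- grout_brush_c (a point): Compact grout brush lying on its bristles, 165 mm long (x), 26 mm wide, 38 mm high, orange head and dark handle; bystander, leave it be. Point near mid-length, 20 mm up.
Things that resemble listed ones, but are neither listed nor needed, are in the scene too. What is shaped like the part that bears wedge_c but green or purple is not meant.

How it is judged:
By the outcome, as a careful person would: the job done as asked, in the order asked, and still so for the second after the job is handed in, with the robot touching nothing.
It also fails if it takes over 128 s, if anything falls off the work surface, if the arm or the gripper's body presses on something with over 40 N, if the wrist force passes 120 N, or if a joint passes its speed limit or range.

## Working session

There is one attempt and no reset: what is moved stays moved. The work goes in short steps, Python scripts to look and compute and a shell command to move; the robot and the scene stay as the last step left them, time stands still between calls to the robot, and variables do not carry over. Pictures are saved under pics/ and viewed, about 12 in all and at most 16, crops included, and the job is handed in when it is done.

```bash
mkdir -p pics
cat > h.py <<'E'
import numpy as np, cv2
from rig import sensors, capture, r, models
from scipy.spatial.transform import Rotation as Ro
def px2w(c,u,v,z=None,plane=None):
    K,R,t=c["camera_matrix"],np.array(c["R"]),np.array(c["t"])
    d=np.linalg.inv(K)@[u,v,1]
    if plane is not None:
        o=-R.T@t; w=R.T@d; return o+w*(plane-o[2])/w[2]
    z=c["z_map"][int(v),int(u)] if z is None else z
    return R.T@(d*z-t)
def cloud(c):
    v,u=np.mgrid[:384,:512]; d=np.linalg.inv(c["camera_matrix"])@np.stack([u.ravel(),v.ravel(),np.ones(u.size)])
    P=(np.array(c["R"]).T@(d*c["z_map"].ravel()-np.array(c["t"])[:,None])).T
    return P.reshape(384,512,3)
E
cat > a.py <<'E'
from h import *
for n in("scene","top"):
    c=capture(n); cv2.imwrite(f"pics/{n}0.png",cv2.resize(c["frame"],(800,600)))
    np.savez(f"{n}0.npz",**{k:v for k,v in c.items()})
    P=cloud(c)
    for l in "pipe_end sleeper_c pine_c packer_c wedge_c lime_bottle_c white_bottle_c blue_bottle_c pipe_key_c grout_brush_c".split():
        for m in models.cut_out(l,n)[:4]:
            q=P[m["pixels"]&(c["z_map"]>0)]
            if len(q)<10: continue
            zt=np.percentile(q[:,2],90); tp=q[q[:,2]>zt-6][:,:2]
            rc=cv2.minAreaRect(tp.astype(np.float32))
            print(n,l,round(m["confidence"],2),np.round(m["point"]),"zt",round(zt),"med",np.round(np.median(tp,0)),"rect",np.round(rc[0]),np.round(rc[1]),round(rc[2]))
        k=models.mark_of(l,n)[:2]
        print("   mark",[(np.round(x["point"],1).tolist(),round(x["confidence"],2)) for x in k])
E
python3 a.py; python3 -c "
from h import *
print(sensors.get_state())"
```

```text
scene pipe_end 0.87 [270. 244.] zt 153 med [771. -20.] rect [711. -31.] [159.  48.] 14
   mark [([252.1, 226.0], 0.86)]
scene sleeper_c 0.83 [179. 245.] zt 44 med [ 531. -250.] rect [ 528. -250.] [ 64. 171.] 84
scene sleeper_c 0.28 [343. 170.] zt 29 med [499. 397.] rect [511. 396.] [35. 82.] 82
   mark [([175.9, 245.2], 0.57)]
scene pine_c 0.77 [135. 259.] zt 35 med [ 501. -388.] rect [ 535. -388.] [228.  54.] 5
   mark [([132.0, 258.4], 0.84)]
scene packer_c 0.95 [299. 179.] zt 21 med [502. 235.] rect [496. 235.] [169.  46.] 14
   mark [([302.4, 181.3], 0.82)]
scene wedge_c 0.75 [293. 232.] zt 30 med [609. 118.] rect [629. 115.] [37. 94.] 79
scene wedge_c 0.57 [341. 168.] zt 29 med [498. 398.] rect [510. 397.] [37. 85.] 83
scene wedge_c 0.55 [326. 134.] zt 30 med [404. 430.] rect [393. 432.] [38. 76.] 71
scene wedge_c 0.21 [144. 304.] zt 243 med [ 671. -389.] rect [ 665. -389.] [24. 73.] 85
   mark [([289.4, 232.5], 0.59), ([323.9, 133.6], 0.58)]
scene lime_bottle_c 0.93 [180. 294.] zt 243 med [ 706. -289.] rect [ 700. -289.] [23. 74.] 90
scene lime_bottle_c 0.54 [342. 169.] zt 29 m
[... 2241 characters left out ...]
238.3], 0.57)]
{'clock': 2.1, 'qpos': array([-1.28522452,  0.41108536, -0.01270913,  1.59617265,  0.00563312,
        1.13425475, -0.08220766]), 'dq': array([ 0.00015091, -0.00020927, -0.00118632,  0.00070558,  0.00022174,
       -0.00105248,  0.00043533]), 'effort': array([ 5.25472888e-05, -6.00403261e+01,  6.81136027e-01, -2.99735051e+01,
        1.39098015e-02,  2.01424904e-03,  2.15806296e-05]), 'tcp_pos': array([216.54910075, 586.32341833, 231.31779282]), 'tcp_rot': array([-2.65389629e-05,  8.20492556e-01,  5.71657207e-01,  5.29838035e-05]), 'force': array([-0.65733613, -0.10422504,  0.10491761]), 'moment': array([ 0.00180917,  0.05766475, -0.02346983]), 'grip_width': 0.999444672759328}
```

View pics/top0.png

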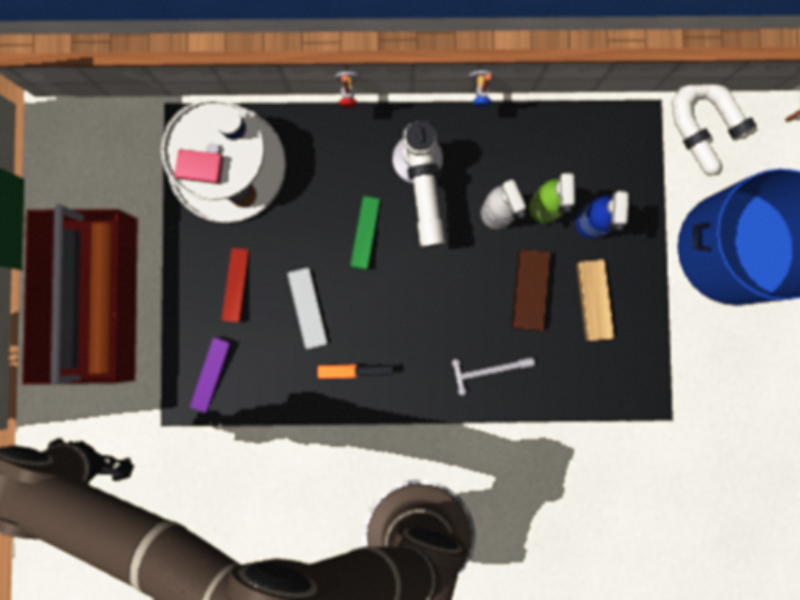

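View pics/scene0.png

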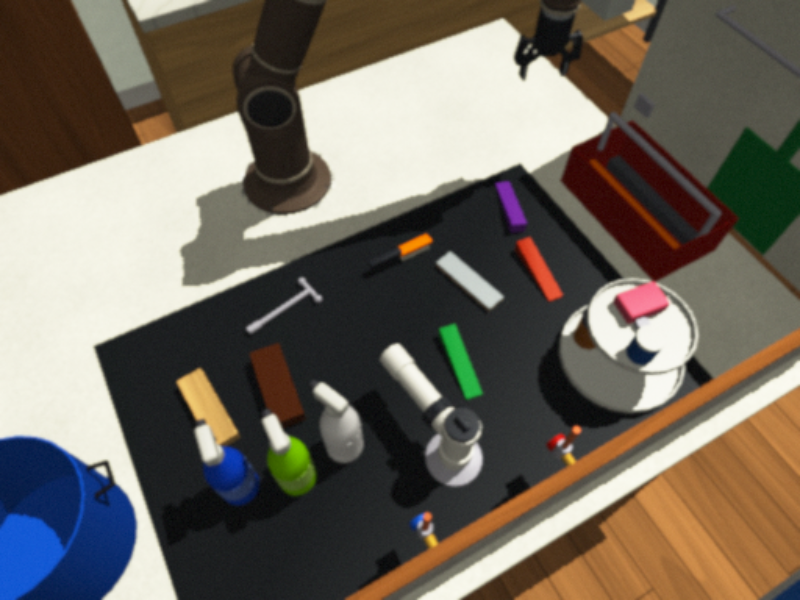

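The pictures show three look-alike wedges in the top view: red at (235,285), green at (365,232) and purple at (210,375). The red one is wanted. The rest sit as follows: sleeper (532,290), pine (595,300), packer (307,307), pipe end (430,240). Next I'll fit precise poses and make the one close crop of the wedge.

```bash
cat > b.py <<'E'
from h import *
from scipy.optimize import least_squares
D={n:dict(np.load(f"{n}0.npz")) for n in("scene","top")}
def rectfit(P,L,W,x0):
    # maximise points inside-box: robust via minAreaRect on trimmed + fixed size soft fit
    def f(p):
        c,s=np.cos(p[2]),np.sin(p[2]); d=P-p[:2]; a=np.abs(d@[c,s]); b=np.abs(d@[-s,c])
        return np.r_[np.maximum(a-L/2,0),np.maximum(b-W/2,0)]
    return least_squares(f,x0,loss="soft_l1",x_scale=[1,1,.01]).x
T={"sleeper":(528,-250,-6,170,64,41),"pine":(505,-391,5,170,54,31),"packer":(495,235,13,170,46,18),"wedge":(498,397,-6,160,36,15)}
for n,c in D.items():
    P=cloud(c)
    for k,(x,y,a,L,W,h) in T.items():
        a=np.radians(a); d=P[...,:2]-[x,y]; u=d@[np.cos(a),np.sin(a)]; v=d@[-np.sin(a),np.cos(a)]
        m=(abs(u)<L/2+15)&(abs(v)<W/2+15)&(c["z_map"]>0)
        m&=(P[...,2]>h-7)&(P[...,2]<h+8) if k!="wedge" else (P[...,2]>7)&(P[...,2]<38)
        q=P[m]; r=rectfit(q[:,:2],L,W,[x,y,a])
        rc=cv2.minAreaRect(q[:,:2].astype(np.float32))
        print(n,k,len(q),"z",np.median(q[:,2]).round(1),r[:2].round(1),np.degrees(r[2]).round(2),"mar",np.round(rc[0],1),np.round(rc[1],1),round(rc[2],1))
        if k=="wedge":
            u=(q[:,:2]-r[:2])@[np.cos(r[2]),np.sin(r[2])]; print("  slope z/u",np.polyfit(u,q[:,2],1))
    m=(P[...,2]>90)&(P[...,2]<160)&(P[...,0]>590)&(P[...,0]<740)&(P[...,1]>-110)&(P[...,1]<30)&(c["frame"].min(2)>110)
    q=P[m]
    def f(p):
        # axis through (660,y0,z0) dir (1,a,b)
        w=np.array([1,p[1],p[3]]); w/=np.linalg.norm(w); d=q-[660,p[0],p[2]]
        return np.linalg.norm(np.cross(d,w),axis=1)-25
    s=least_squares(f,[-40,.2,120,.05],loss="soft_l1"); p=s.x
    w=np.array([1,p[1],p[3]])/np.linalg.norm([1,p[1],p[3]]); u=(q-[660,p[0],p[2]])@w
    e=np.array([660,p[0],p[2]])+w*np.percentile(u,1)
    print(n,"pipe",len(q),"yaw",np.degrees(np.arctan(p[1])).round(2),"slope",p[3].round(3),"rms",np.std(s.fun).round(2),"end1%",e.round(1),"min",u.min(),np.percentile(u,[.3,1,3]).round(1))
f=D["top"]["frame"][140:230,120:240]; cv2.imwrite("pics/crop.png",cv2.resize(f,None,fx=5,fy=5,interpolation=cv2.INTER_CUBIC))
E
python3 b.py
```

```text
scene sleeper 979 z 41.7 [ 528.1 -249.5] -6.79 mar [ 527.6 -249.5] [ 64.  173.2] 83.7
scene pine 804 z 32.1 [ 505.6 -390.9] 5.2 mar [ 505.2 -391. ] [173.9  53.9] 5.4
scene packer 561 z 18.0 [494.6 237.1] 12.86 mar [492.4 236.5] [176.   49.6] 12.4
scene wedge 470 z 21.6 [499.7 399.2] -8.11 mar [498.  397.5] [ 63.3 189. ] 83.8
  slope z/u [-0.06072383 21.93487298]
scene pipe 508 yaw 6.65 slope 0.004 rms 1.93 end1% [618.7 -32.7 119.2] min -43.22486307938037 [-42.7 -41.5 -39.1]
top sleeper 914 z 41.6 [ 528.2 -250.7] -6.25 mar [ 528.2 -250.7] [ 65. 171.] 83.8
top pine 773 z 31.5 [ 504.4 -392.2] 5.63 mar [ 504.8 -392.1] [169.1  56. ] 5.8
top packer 648 z 18.1 [495.  235.9] 13.3 mar [493.9 233.5] [192.8  69.4] 10.7
top wedge 576 z 21.4 [497.6 398.8] -8.35 mar [498.1 396.9] [ 65.7 189.5] 84.0
  slope z/u [-0.05405893 21.7267439 ]
top pipe 505 yaw 6.19 slope 0.005 rms 3.14 end1% [618.4 -35.3 119.1] min -43.36891190023062 [-42.7 -41.8 -39.7]
```

View pics/crop.png

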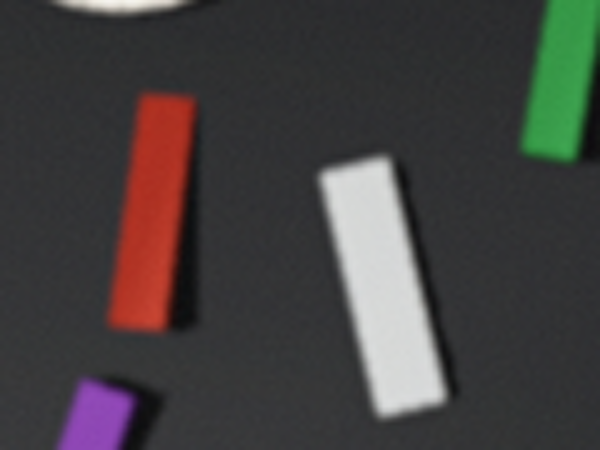

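```bash
cat > p.py <<'E'
from h import *
from scipy.optimize import least_squares
import sys
def pipefit(c,n,x1=760,fixz=None):
    P=cloud(c); 
    m=(P[...,2]>95)&(P[...,2]<170)&(P[...,0]>580)&(P[...,0]<x1)&(P[...,1]>-120)&(P[...,1]<60)&(c["z_map"]>0)
    m=cv2.erode(m.astype(np.uint8),np.ones((3,3)))>0
    q=P[m]
    def f(p):
        w=np.array([1,p[1],p[3]]); w/=np.linalg.norm(w); d=q-[660,p[0],p[2]]
        return np.linalg.norm(np.cross(d,w),axis=1)-25
    s=least_squares(f,[-40,.15,120,.05],loss="cauchy",f_scale=1.); p=s.x
    w=np.array([1,p[1],p[3]])/np.linalg.norm([1,p[1],p[3]])
    M=(P[...,2]>100)&(P[...,2]<170)&(P[...,0]>580)&(P[...,0]<700)&(P[...,1]>-120)&(P[...,1]<60)
    u=(P[M]-[660,p[0],p[2]])@w
    print(n,"pipe",len(q),"yaw",np.degrees(np.arctan(p[1])).round(2),"slope",p[3].round(3),"med|r|",np.median(abs(s.fun)).round(2),"y@660",p[0].round(1),"z@660",p[2].round(1),"end@1%",(np.array([660,p[0],p[2]])+w*np.percentile(u,1)).round(1))
    for x in range(620,860,20):
        z=P[(abs(P[...,0]-x)<10)&(P[...,2]>100)&(P[...,2]<175)&(abs(P[...,1]+20)<110)]
        if len(z)>5: print("   x",x,len(z),"y",np.percentile(z[:,1],[3,50,97]).round(),"ztop",np.percentile(z[:,2],95).round())
if __name__=="__main__":
  for n in("scene","top"):
    c=dict(np.load(f"{n}0.npz")); pipefit(c,n)
    P=cloud(c); f=c["frame"].astype(int); m=(f[...,2]>100)&(f[...,1]<70)&(f[...,0]<70)&(abs(P[...,0]-498)<110)&(abs(P[...,1]-397)<45)
    m=cv2.erode(m.astype(np.uint8),np.ones((3,3)))>0
    q=P[m]; rc=cv2.minAreaRect(q[:,:2].astype(np.float32)); print("wedge",len(q),rc,"z by x",[(x,np.median(q[abs(q[:,0]-x)<8,2]).round(1)) for x in range(430,580,20) if (abs(q[:,0]-x)<8).any()])
E
python3 p.py
```

```text
scene pipe 503 yaw 7.12 slope 0.006 med|r| 1.34 y@660 -27.6 z@660 119.5 end@1% [618.2 -32.8 119.3]
   x 620 61 y [-57. -37. -12.] ztop 146.0
   x 640 104 y [-55. -38. -11.] ztop 146.0
   x 660 113 y [-53. -35.  -7.] ztop 147.0
   x 680 101 y [-48. -32.  -9.] ztop 145.0
   x 700 98 y [-45. -30.  -7.] ztop 145.0
   x 720 94 y [-42. -26.  -5.] ztop 147.0
   x 740 98 y [-40. -24.  -1.] ztop 148.0
   x 760 116 y [-46. -22.  10.] ztop 159.0
   x 780 154 y [-45. -25.  11.] ztop 158.0
   x 800 41 y [-38. -34. -22.] ztop 151.0
   x 820 23 y [-41. -35. -34.] ztop 173.0
   x 840 57 y [-40. -32. -25.] ztop 172.0
wedge 32 ((496.11083984375, 388.3333435058594), (14.516104698181152, 53.84375), 72.77975463867188) z by x [(470, np.float64(29.8)), (490, np.float64(28.1)), (510, np.float64(26.3)), (530, np.float64(21.2))]
top pipe 511 yaw 6.38 slope 0.02 med|r| 2.17 y@660 -30.0 z@660 119.0 end@1% [617.4 -34.8 118.1]
   x 620 78 y [-57. -32. -10.] ztop 147.0
   x 640 96 y [-55. -30. -10.] ztop 148.0
   x 660 91 y [-52. -29.  -8.] ztop 148.0
   x 680 83 y [-46. -26.  -7.] ztop 147.0
   x 700 83 y [-45. -23.  -5.] ztop 148.0
   x 720 83 y [-43. -20.  -2.] ztop 147.0
   x 740 85 y [-40. -18.   1.] ztop 152.0
   x 760 133 y [-44. -14.  14.] ztop 159.0
   x 780 108 y [-47. -14.  11.] ztop 161.0
   x 800 71 y [-38. -11.  14.] ztop 170.0
   x 820 7 y [-30.  20.  23.] ztop 170.0
wedge 343 ((538.7439575195312, 394.9326171875), (33.21284103393555, 133.41363525390625), 85.5485610961914) z by x [(470, np.float64(32.5)), (490, np.float64(29.0)), (510, np.float64(26.7)), (530, np.float64(23.1)), (550, np.float64(19.7)), (570, np.float64(16.4))]
```

```bash
cat > go.py <<'E'
from h import *
import sys
def go(x,y,z,yaw):
    s=sensors.get_state(); q=s["tcp_rot"]; R=Ro.from_quat(np.r_[q[1:],q[0]]); M=R.as_matrix()
    cur=np.degrees(np.arctan2(M[1,1],M[0,1]))
    p=np.radians(yaw); T=np.array([[-np.sin(p),np.cos(p),0],[np.cos(p),np.sin(p),0],[0,0,-1]]).T
    rv=Ro.from_matrix(M.T@T).as_rotvec()/np.pi; d=np.array([x,y,z])-s["tcp_pos"]
    print("t",round(s["clock"],2),"tcp",s["tcp_pos"].round(1),"yaw",cur.round(2),"F",s["force"].round(1),"w",round(s["grip_width"],3))
    print("turn",rv.round(4),"shift now-axes",(M.T@d/100).round(3),"target-axes",(T.T@d/100).round(3))
if __name__=="__main__": go(*map(float,sys.argv[1:5]))
E
python3 -m creep '[[[0,0,-0.05,0,0,0,-1],[0,0,-0.05,0,0,0,-1],[0,0,-0.05,0,0,0,-1]]]' 60; python3 go.py 500 -50 270 6.7
```

```text
clock: 2.48
tcp_pos: [216.4, 586.3, 231.3]
tcp_rot: [0.0, 0.659, 0.752, 0.0]
force: [0.2, 0.5, 0.3]
grip_width: 1.003
t 2.48 tcp [216.4 586.3 231.3] yaw 7.52 F [0.2 0.5 0.3] w 1.003
turn [0.0001 0.     0.0045] shift now-axes [-6.68   1.98  -0.386] target-axes [-6.651  2.075 -0.387]
```

```bash
python3 -m creep '[[[0,0,0.0045,-0.55,0.17,-0.03,-1],[0,0,0,-0.55,0.17,-0.03,-1],[0,0,0,-0.55,0.17,-0.03,-1],[0,0,0,-0.55,0.17,-0.03,-1],[0,0,0,-0.55,0.17,-0.03,-1],[0,0,0,-0.55,0.17,-0.03,-1],[0,0,0,-0.55,0.17,-0.03,-1],[0,0,0,-0.55,0.17,-0.03,-1],[0,0,0,-0.55,0.17,-0.03,-1],[0,0,0,-0.55,0.17,-0.03,-1],[0,0,0,-0.55,0.17,-0.03,-1],[0,0,0,-0.55,0.17,-0.03,-1]]]'; python3 go.py 500 -50 270 6.7
```

```text
clock: 3.98
tcp_pos: [506.3, -59.2, 269.1]
tcp_rot: [0.001, 0.661, 0.751, 0.005]
force: [1.1, 1.2, 0.0]
grip_width: 0.998
t 3.98 tcp [506.3 -59.2 269.1] yaw 7.29 F [1.1 1.2 0. ] w 0.998
turn [ 0.0025 -0.0017  0.0033] shift now-axes [ 0.099 -0.051 -0.009] target-axes [ 0.098 -0.052 -0.009]
```

```bash
cat > w.py <<'E'
from h import *
def wcap(name=None):
    s=sensors.get_state(); c=capture("wrist"); q=s["tcp_rot"]; M=Ro.from_quat(np.r_[q[1:],q[0]]).as_matrix()
    K=c["camera_matrix"]; v,u=np.mgrid[:384,:512]
    a=(u-K[0,2])/K[0,0]; b=(v-K[1,2])/K[1,1]; th=np.hypot(a,b)
    k=np.where(th>1e-6,np.tan(np.minimum(th,1.45))/np.maximum(th,1e-6),1)
    z=c["z_map"]; C=np.stack([a*k*z,b*k*z,z,np.ones_like(z)],-1)
    T=np.array(c["tool_from_camera"]); P=(C@T.T)[...,:3]@M.T+s["tcp_pos"]
    P[(z<=0)|(th>1.3)]=np.nan
    if name: cv2.imwrite(f"pics/{name}.png",c["frame"]); np.savez(name+".npz",P=P,frame=c["frame"])
    return c,P
E
cat > w1.py <<'E'
from w import *
c,P=wcap("w1")
print(c["camera_matrix"],np.array(c["tool_from_camera"]).round(3))
for x in range(620,780,20):
    m=(abs(P[...,0]-x)<8)&(P[...,2]>105)&(P[...,2]<175)&(abs(P[...,1]+25)<60)
    q=P[m]
    if len(q)>5: print(x,len(q),np.percentile(q[:,1],[2,50,98]).round(1),np.percentile(q[:,2],[5,98]).round(1))
m=(P[...,2]>100)&(P[...,2]<140)&(abs(P[...,0]-640)<60)&(abs(P[...,1]+30)<50)
q=P[m]; print("end x pct",np.percentile(q[:,0],[.5,1,2,5,10,25]).round(1),len(q))
E
python3 w1.py
```

```text
[[297.31863964   0.         255.92691213]
 [  0.         297.31863964 193.58357245]
 [  0.           0.           1.        ]] [[ 1.00000e+00 -1.00000e-03  1.00000e-03  7.33000e-01]
 [ 1.00000e-03  9.61000e-01  2.78000e-01 -6.98100e+01]
 [-1.00000e-03 -2.78000e-01  9.61000e-01 -1.42069e+02]
 [ 0.00000e+00  0.00000e+00  0.00000e+00  1.00000e+00]]
620 908 [-54.6 -31.4  -9.6] [108.3 143.5]
640 481 [-54.  -31.3  -7.1] [127.8 144.6]
660 396 [-51.8 -30.7  -4.2] [128.6 145.3]
680 100 [-46.1 -38.3  -5.5] [127.2 142.3]
end x pct [615.8 616.  616.4 616.9 617.4 618.8] 1390
```

View pics/w1.png

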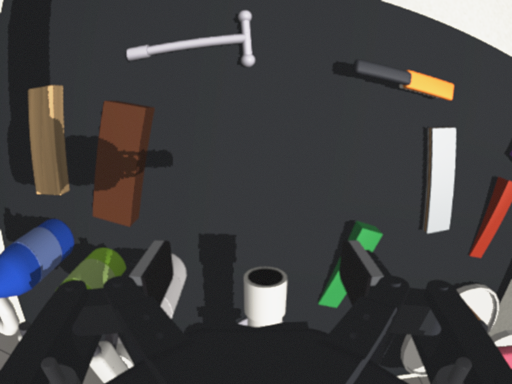

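```bash
cat > w2.py <<'E'
from w import *
P=np.load("w1.npz")["P"]
for k,(x,y,a,L,W,h) in {"sleeper":(528,-250,-6,170,64,41),"pine":(505,-391,5,170,54,31),"packer":(495,235,13,170,46,18)}.items():
    a=np.radians(a); d=P[...,:2]-[x,y]; u=d@[np.cos(a),np.sin(a)]; v=d@[-np.sin(a),np.cos(a)]
    m=(abs(u)<L/2+15)&(abs(v)<W/2+15)&(abs(P[...,2]-h)<6)
    q=P[m]; rc=cv2.minAreaRect(q[:,:2].astype(np.float32)); print(k,len(q),np.median(q[:,2]).round(1),[np.round(i,1) for i in rc])
E
python3 w2.py; python3 go.py 518 -249 150 -6.5
```

```text
sleeper 4966 40.3 [array([ 529., -248.]), array([ 65.3, 171.1]), np.float64(83.7)]
pine 2799 30.1 [array([ 505.8, -389.1]), array([170.7,  56.5]), np.float64(5.9)]
packer 2468 17.5 [array([495.6, 238.6]), array([171.1,  48.4]), np.float64(13.5)]
t 4.03 tcp [508.5 -67.5 269.8] yaw 6.87 F [ 2.3 -7.1  1.4] w 1.001
turn [ 0.0032 -0.0005  0.0743] shift now-axes [-1.813 -0.135  1.196] target-axes [-1.792  0.3    1.198]
```

```bash
python3 -m creep '[[[0,0,0.037,0,0,0,-1],[0.003,0,0.037,0,0,0,-1],[0,0,0,-0.45,0.075,0.2,-1],[0,0,0,-0.45,0.075,0.2,-1],[0,0,0,-0.45,0.075,0.2,-1],[0,0,0,-0.45,0.075,0.2,-1],[0,0,0,0,0,0,-1],[0,0,0,0,0,0,-1]]]'
cat > w3.py <<'E'
from w import *
import sys
# usage: w3.py x y yaw L W ztop  -> refined pose of a block's top from the wrist camera
x,y,a,L,W,h=map(float,sys.argv[1:7]); c,P=wcap(sys.argv[7] if len(sys.argv)>7 else None)
a=np.radians(a); d=P[...,:2]-[x,y]; u=d@[np.cos(a),np.sin(a)]; v=d@[-np.sin(a),np.cos(a)]
m=(abs(u)<L/2+12)&(abs(v)<W/2+12)&(abs(P[...,2]-h)<4.5)
q=P[m]; rc=cv2.minAreaRect(q[:,:2].astype(np.float32)); print(len(q),np.median(q[:,2]).round(1),[np.round(i,1) for i in rc])
U,V=u[m],v[m]
print("len edges",np.percentile(U,[1,99]).round(1),"wid edges",np.percentile(V,[1,99]).round(1), "offset along,across",[(np.percentile(U,[1,99]).mean()).round(1),(np.percentile(V,[1,99]).mean()).round(1)])
E
python3 w3.py 528 -250 -6.4 170 64 41 w3; python3 go.py 518 -249 150 -6.5
```

```text
clock: 5.03
tcp_pos: [518.5, -256.3, 188.0]
tcp_rot: [0.001, 0.749, 0.662, 0.002]
force: [1.1, 0.6, 0.5]
grip_width: 0.993
9853 40.4 [array([ 529.2, -248.4]), array([ 64.9, 170.4]), np.float64(83.6)]
len edges [-82.3  83.4] wid edges [-29.3  32.9] offset along,across [np.float64(0.6), np.float64(1.8)]
t 5.08 tcp [ 518.3 -256.4  188.1] yaw -7.01 F [-0.4 -1.4  0.3] w 1.0
turn [ 0.0012 -0.0006 -0.0028] shift now-axes [ 0.072 -0.014  0.381] target-axes [ 0.073 -0.012  0.381]
```

```bash
python3 -m creep '[[[0.001,0,-0.0028,0.08,0,0.4,-1],[0,0,0,0,0,0.4,-1],[0,0,0,0,0,0.4,-1],[0,0,0,0,0,0.4,-1],[0,0,0,0,0,0,-1],[0,0,0,0,0,0,-1]]]'; python3 go.py 519 -248.7 3 -6.4
```

```text
clock: 5.82
tcp_pos: [526.8, -240.5, 30.3]
tcp_rot: [0.003, 0.742, 0.67, 0.005]
force: [0.1, -0.4, 0.3]
grip_width: 1.0
t 5.83 tcp [ 526.8 -240.5   30.3] yaw -5.82 F [ 0.1 -0.4  0.3] w 1.0
turn [ 0.0037 -0.0013  0.0033] shift now-axes [-0.09  -0.073  0.272] target-axes [-0.09  -0.068  0.273]
```

```bash
python3 -m creep '[[[0.0037,-0.0013,0.0033,-0.09,-0.07,0,-1],[0,0,0,0,0,0,-1]]]'; python3 go.py 519 -248.7 3 -6.4
```

```text
clock: 6.08
tcp_pos: [520.2, -249.8, 33.5]
tcp_rot: [0.002, 0.746, 0.666, 0.001]
force: [0.6, 0.3, 0.1]
grip_width: 1.003
t 6.08 tcp [ 520.2 -249.8   33.5] yaw -6.42 F [0.6 0.3 0.1] w 1.003
turn [ 0.0012  0.0003 -0.0001] shift now-axes [ 0.01  -0.014  0.305] target-axes [ 0.01  -0.013  0.305]
```

```bash
python3 -m creep '[[[0.001,0,0,0.01,-0.01,0.1,-1],[0,0,0,0,0,0.1,-1],[0,0,0,0,0,0.1,-1],[0,0,0,0,0,0,-1],[0,0,0,0,0,0,1],[0,0,0,0,0,0,1],[0,0,0,0,0,0,1],[0,0,0,0,0,0,1]]]' 60; python3 go.py 519 -248.7 3 -6.4
```

```text
clock: 7.08
tcp_pos: [519.6, -248.7, 2.0]
tcp_rot: [0.001, 0.746, 0.666, 0.0]
force: [0.7, -0.0, -2.3]
grip_width: 0.741
t 7.08 tcp [ 519.6 -248.7    2. ] yaw -6.43 F [ 0.7 -0.  -2.3] w 0.741
turn [ 0.0004  0.0002 -0.0002] shift now-axes [-0.001 -0.006 -0.01 ] target-axes [-0.001 -0.006 -0.01 ]
```

```bash
python3 -m creep '[[[0,0,0,0,0,-0.25,1],[0,0,0,0,0,-0.25,1],[0,0,0,0,0,0,1],[0,0,-0.036,0,0,0,1],[0,0,-0.036,0,0,0,1],[0,0,0,0,0,0,1]]]'; python3 go.py 480 -49.8 50 6.5
```

```text
clock: 7.82
tcp_pos: [516.5, -246.5, 48.3]
tcp_rot: [-0.003, 0.663, 0.748, -0.001]
force: [0.5, 0.4, -3.3]
grip_width: 0.738
t 7.83 tcp [ 516.5 -246.5   48.3] yaw 6.89 F [ 0.5  0.4 -3.3] w 0.738
turn [-0.0017 -0.0007  0.0021] shift now-axes [ 1.997 -0.127 -0.012] target-axes [ 1.996 -0.14  -0.017]
```

```bash
python3 -m creep '[[[-0.0017,0,0.002,0.3,-0.02,0,1],[0,0,0,0.4,-0.03,0,1],[0,0,0,0.4,-0.03,0,1],[0,0,0,0.4,-0.03,0,1],[0,0,0,0.3,-0.02,0,1],[0,0,0,0.13,0,0,1],[0,0,0,0,0,0,1],[0,0,0,0,0,0,1]]]'; python3 go.py 480 -49.8 50 6.5;  python3 go.py 549.2 -41.9 5 6.5
```

```text
clock: 8.82
tcp_pos: [479.7, -53.0, 43.8]
tcp_rot: [-0.002, 0.674, 0.739, -0.002]
force: [-0.1, -0.6, -4.0]
grip_width: 0.741
t 8.82 tcp [479.7 -53.   43.8] yaw 5.21 F [-0.1 -0.6 -4. ] w 0.741
turn [-0.0016 -0.0004 -0.0071] shift now-axes [ 0.032  0.005 -0.062] target-axes [ 0.032  0.006 -0.062]
t 8.82 tcp [479.7 -53.   43.8] yaw 5.21 F [-0.1 -0.6 -4. ] w 0.741
turn [-0.0016 -0.0004 -0.0071] shift now-axes [0.047 0.704 0.385] target-axes [0.032 0.703 0.388]
```

```bash
cat > w4.py <<'E'
from w import *
import sys
c,P=wcap(sys.argv[1])
for x in range(620,760,10):
    q=P[(abs(P[...,0]-x)<6)&(P[...,2]>112)&(P[...,2]<175)&(abs(P[...,1]+25)<60)]
    if len(q)>20: 
        e=np.percentile(q[:,1],[2,98]); print(x,len(q),e.round(1),e.mean().round(1),np.percentile(q[:,2],98).round(1))
q=P[(P[...,2]>96)&(P[...,2]<140)&(abs(P[...,0]-620)<15)&(abs(P[...,1]+30)<50)]
h=np.histogram(q[:,0],bins=np.arange(606,636,2)); print(h[0],h[1])
f=q[q[:,0]<621]; print("face",np.percentile(f,[1,50,99],axis=0).round(1))
E
python3 w4.py w4
```

```text
[0 0 0 0 0 0 0 0 0 0 0 0 0 0] [606 608 610 612 614 616 618 620 622 624 626 628 630 632 634]Traceback (most recent call last):
  File "w4.py", line 10, in <module>
    f=q[q[:,0]<621]; print("face",np.percentile(f,[1,50,99],axis=0).round(1))
                                  ~~~~~~~~~~~~~^^^^^^^^^^^^^^^^^^^^
    return _quantile_unchecked(
        a, q, axis, out, overwrite_input, method, keepdims, weights)
    return _ureduce(a,
                    func=_quantile_ureduce_func,
    ...<5 lines>...
                    overwrite_input=overwrite_input,
                    method=method)
    r = func(a, **kwargs)
    result = _quantile(arr,
                       quantiles=q,
    ...<2 lines>...
                       out=out,
                       weights=wgt)
    slices_having_nans = np.isnan(arr[-1, ...])
                                  ~~~^^^^^^^^^
IndexError: index -1 is out of bounds for axis 0 with size 0
```

View pics/w4.png

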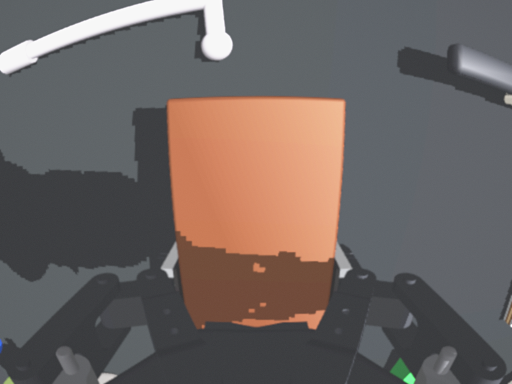

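```bash
python3 -m creep '[[[-0.0016,0,-0.0075,0.03,0.1,0.05,1],[0,0,0,0,0.2,0.05,1],[0,0,0,0,0.2,0.05,1],[0,0,0,0,0.15,0.05,1],[0,0,0,0,0.05,0,1],[0,0,0,0,0,0,1],[0,0,0,0,0,0,1]]]'; python3 go.py 549.2 -41.6 3 6.5
```

```text
clock: 9.75
tcp_pos: [552.6, -45.9, 21.7]
tcp_rot: [0.0, 0.666, 0.746, 0.0]
force: [0.2, -0.4, -3.6]
grip_width: 0.739
t 9.75 tcp [552.6 -45.9  21.7] yaw 6.42 F [ 0.2 -0.4 -3.6] w 0.739
turn [ 0.0002 -0.     -0.0005] shift now-axes [ 0.047 -0.029  0.187] target-axes [ 0.047 -0.029  0.187]
```

```bash
python3 -m creep '[[[0,0,-0.0005,0.047,-0.029,0.05,1],[0,0,0,0,0,0.06,1],[0,0,0,0,0,0,1]]]'; python3 go.py 549.2 -41.6 3 6.5
```

```text
clock: 10.12
tcp_pos: [547.8, -41.1, 10.3]
tcp_rot: [-0.0, 0.666, 0.746, 0.0]
force: [-0.4, -0.3, -4.2]
grip_width: 0.742
t 10.12 tcp [547.8 -41.1  10.3] yaw 6.52 F [-0.4 -0.3 -4.2] w 0.742
turn [ 0.0001 -0.0002  0.0001] shift now-axes [-0.007  0.013  0.073] target-axes [-0.007  0.013  0.073]
```

```bash
python3 -m creep '[[[0,0,0,-0.007,0.013,0.04,1],[0,0,0,0,0,0.035,1],[0,0,0,0,0,0.01,1],[0,0,0,0,0,0,1]]]'; python3 go.py 549.2 -41.6 3 6.5
```

```text
clock: 10.62
tcp_pos: [549.6, -41.7, 2.0]
tcp_rot: [-0.0, 0.666, 0.746, 0.001]
force: [-0.2, -0.1, -3.9]
grip_width: 0.743
t 10.62 tcp [549.6 -41.7   2. ] yaw 6.51 F [-0.2 -0.1 -3.9] w 0.743
turn [ 0.0002 -0.0003  0.0001] shift now-axes [ 0.002 -0.004 -0.01 ] target-axes [ 0.002 -0.004 -0.01 ]
```

```bash
python3 -m creep '[[[0,0,0,0,0,0.01,1],[0,0,0,0,0,0,1],[0,0,0,0,0,0,-1],[0,0,0,0,0,0,-1],[0,0,0,0,0,0,-1],[0,0,0,0,-0.03,-0.2,-1],[0,0,0,0,-0.1,-0.4,-1],[0,0,0,0,-0.2,-0.5,-1],[0,0,0,0,-0.2,-0.3,-1],[0,0,0,0,0,0,-1],[0,0,0,0,0,0,-1]]]'; python3 w4.py w5; python3 w3.py 558.8 -40.7 6.5 170 64 41;python3 go.py 496 -393 120 5.5
```

```text
clock: 12.0
tcp_pos: [496.7, -48.7, 151.4]
tcp_rot: [0.002, 0.666, 0.746, 0.003]
force: [0.6, 0.7, 0.0]
grip_width: 0.999
[0 0 0 0 0 0 0 0 0 0 0 0 0 0] [606 608 610 612 614 616 618 620 622 624 626 628 630 632 634]
10353 40.4 [array([559.6, -39.8]), array([171. ,  64.8]), np.float64(6.6)]
len edges [-83.5  83.1] wid edges [-30.2  32. ] offset along,across [np.float64(-0.2), np.float64(0.9)]
t 12.1 tcp [496.6 -48.9 150.6] yaw 6.43 F [ 0.3 -0.3 -0.1] w 0.999
turn [ 0.0019 -0.0005  0.0051] shift now-axes [-3.419 -0.392  0.299] target-axes [-3.424 -0.335  0.306]Traceback (most recent call last):
  File "w4.py", line 10, in <module>
    f=q[q[:,0]<621]; print("face",np.percentile(f,[1,50,99],axis=0).round(1))
                                  ~~~~~~~~~~~~~^^^^^^^^^^^^^^^^^^^^
    return _quantile_unchecked(
        a, q, axis, out, overwrite_input, method, keepdims, weights)
    return _ureduce(a,
                    func=_quantile_ureduce_func,
    ...<5 lines>...
                    overwrite_input=overwrite_input,
                    method=method)
    r = func(a, **kwargs)
    result = _quantile(arr,
                       quantiles=q,
    ...<2 lines>...
                       out=out,
                       weights=wgt)
    slices_having_nans = np.isnan(arr[-1, ...])
                                  ~~~^^^^^^^^^
IndexError: index -1 is out of bounds for axis 0 with size 0
```

```bash
python3 -m creep '[[[0.002,0,0.005,-0.3,-0.03,0.05,-1],[0,0,0,-0.5,-0.05,0.05,-1],[0,0,0,-0.5,-0.05,0.05,-1],[0,0,0,-0.5,-0.05,0.05,-1],[0,0,0,-0.5,-0.05,0.05,-1],[0,0,0,-0.5,-0.05,0.05,-1],[0,0,0,-0.3,-0.03,0,-1],[0,0,0,-0.15,-0.02,0,-1],[0,0,0,0,0,0,-1],[0,0,0,0,0,0,-1]]]'; python3 w3.py 505.3 -390.7 5.6 170 54 31;python3 go.py 496.3 -391.6 35 5.6
```

```text
clock: 13.35
tcp_pos: [495.7, -380.9, 105.9]
tcp_rot: [-0.009, 0.669, 0.743, -0.004]
force: [-0.3, 0.7, 0.1]
grip_width: 1.0
13540 30.4 [array([ 506.4, -390.1]), array([169.8,  54.7]), np.float64(5.4)]
len edges [-82.4  83. ] wid edges [-25.6  26.9] offset along,across [np.float64(0.3), np.float64(0.6)]
t 13.4 tcp [ 495.7 -380.8  106. ] yaw 5.98 F [-0.2  0.1  0.5] w 1.002
turn [-0.0058 -0.0026  0.0021] shift now-axes [-0.114  0.007  0.709] target-axes [-0.108 -0.005  0.71 ]
```

```bash
python3 -m creep '[[[-0.0058,-0.0026,0.002,-0.11,0,0.1,-1],[0,0,0,0,0,0.25,-1],[0,0,0,0,0,0.25,-1],[0,0,0,0,0,0.08,-1],[0,0,0,0,0,0,-1]]]'; python3 go.py 496.3 -391.6 -2 5.5
```

```text
clock: 14.02
tcp_pos: [498.8, -390.1, 36.0]
tcp_rot: [0.002, 0.67, 0.742, 0.001]
force: [0.3, -1.3, 0.9]
grip_width: 0.998
t 14.03 tcp [ 498.8 -390.1   36. ] yaw 5.82 F [ 0.3 -1.3  0.9] w 0.998
turn [0.0017 0.0005 0.0018] shift now-axes [-0.012 -0.029  0.38 ] target-axes [-0.013 -0.027  0.38 ]
```

```bash
python3 -m creep '[[[0.0017,0,0.0018,-0.013,-0.027,0.12,-1],[0,0,0,0,0,0.12,-1],[0,0,0,0,0,0.1,-1],[0,0,0,0,0,0.03,-1],[0,0,0,0,0,0,-1],[0,0,0,0,0,0,1],[0,0,0,0,0,0,1],[0,0,0,0,0,0,1],[0,0,0,0,0,0,1]]]' 60; python3 go.py 496.3 -391.6 -2 5.5
```

```text
clock: 15.15
tcp_pos: [498.5, -393.2, 0.6]
tcp_rot: [0.003, 0.673, 0.74, 0.0]
force: [-0.1, 0.4, -1.3]
grip_width: 0.626
t 15.15 tcp [ 498.5 -393.2    0.6] yaw 5.48 F [-0.1  0.4 -1.3] w 0.626
turn [ 0.0016  0.0015 -0.0001] shift now-axes [ 0.018 -0.021  0.026] target-axes [ 0.018 -0.021  0.026]
```

```bash
python3 -m creep '[[[0,0,0,0,0,-0.15,1],[0,0,0,0,-0.03,-0.25,1],[0,0,0,0.1,-0.05,-0.2,1],[0,0,-0.005,0.4,0,0,1],[0,0,0,0.5,0,0,1],[0,0,0,0.5,0,0,1],[0,0,0,0.5,0,0,1],[0,0,0,0.5,0,0,1],[0,0,0,0.4,0,0,1],[0,0,0,0.2,0,0,1],[0,0,0,0,0,0,1],[0,0,0,0,0,0,1]]]'; python3 go.py 481.8 -49.5 52 6.5
```

```text
clock: 16.65
tcp_pos: [457.5, -78.8, 69.1]
tcp_rot: [0.007, 0.667, 0.745, 0.003]
force: [-0.5, 0.7, -0.8]
grip_width: 0.623
t 16.65 tcp [457.5 -78.8  69.1] yaw 6.31 F [-0.5  0.7 -0.8] w 0.623
turn [ 0.0044  0.0023 -0.0011] shift now-axes [0.266 0.271 0.173] target-axes [0.264 0.274 0.171]
```

```bash
python3 -m creep '[[[0.0044,0.0023,-0.001,0.2,0.15,0.06,1],[0,0,0,0.065,0.12,0.08,1],[0,0,0,0,0,0,1],[0,0,0,0,0,0,1]]]'; python3 go.py 551.3 -41.5 50 6.5
```

```text
clock: 17.15
tcp_pos: [483.6, -51.0, 54.3]
tcp_rot: [0.0, 0.667, 0.745, -0.0]
force: [0.2, 0.1, -0.4]
grip_width: 0.623
t 17.15 tcp [483.6 -51.   54.3] yaw 6.27 F [ 0.2  0.1 -0.4] w 0.623
turn [-0.0001  0.0003 -0.0013] shift now-axes [0.02  0.683 0.043] target-axes [0.017 0.683 0.043]
```

```bash
python3 -m creep '[[[0,0,-0.0013,0.017,0.1,0.04,1],[0,0,0,0,0.2,0,1],[0,0,0,0,0.2,0,1],[0,0,0,0,0.13,0,1],[0,0,0,0,0.03,0,1],[0,0,0,0,0,0,1],[0,0,0,0,0,0,1]]]'; python3 go.py 551.3 -41.5 39 6.5
```

```text
clock: 18.02
tcp_pos: [550.4, -43.1, 49.3]
tcp_rot: [-0.0, 0.667, 0.745, -0.001]
force: [0.4, 0.1, -1.1]
grip_width: 0.623
t 18.02 tcp [550.4 -43.1  49.3] yaw 6.39 F [ 0.4  0.1 -1.1] w 0.623
turn [-0.0006  0.0003 -0.0006] shift now-axes [0.015 0.011 0.103] target-axes [0.014 0.011 0.103]
```

```bash
python3 -m creep '[[[-0.0006,0,-0.0006,0.015,0.011,0.03,1],[0,0,0,0,0,0.04,1],[0,0,0,0,0,0,1]]]'; python3 go.py 551.3 -41.5 39 6.5
```

```text
clock: 18.4
tcp_pos: [550.4, -41.3, 41.8]
tcp_rot: [0.0, 0.666, 0.746, -0.0]
force: [0.3, -0.5, -0.9]
grip_width: 0.623
t 18.4 tcp [550.4 -41.3  41.8] yaw 6.49 F [ 0.3 -0.5 -0.9] w 0.623
turn [-0.0001  0.0002 -0.    ] shift now-axes [-0.003  0.008  0.028] target-axes [-0.003  0.008  0.028]
```

```bash
python3 -m creep '[[[0,0,0,-0.003,0.008,0.02,1],[0,0,0,0,0,0.012,1],[0,0,0,0,0,0.003,1],[0,0,0,0,0,0,1]]]'; python3 go.py 551.3 -41.5 39 6.5
```

```text
clock: 18.9
tcp_pos: [551.3, -41.6, 38.1]
tcp_rot: [0.0, 0.666, 0.746, -0.0]
force: [-0.1, 0.8, -1.7]
grip_width: 0.621
t 18.9 tcp [551.3 -41.6  38.1] yaw 6.49 F [-0.1  0.8 -1.7] w 0.621
turn [-0.0002  0.0002 -0.    ] shift now-axes [ 0.001 -0.    -0.009] target-axes [ 0.001 -0.    -0.009]
```

```bash
python3 -m creep '[[[0,0,0,0,0,0.003,1],[0,0,0,0,0,0,-1],[0,0,0,0,0,0,-1],[0,0,0,0,0,0,-1],[0,0,0,0,-0.03,-0.2,-1],[0,0,0,0,-0.15,-0.3,-1],[0,0,0,0,-0.25,-0.4,-1],[0,0,0,0,-0.2,-0.3,-1],[0,0,0,0,0,0,-1],[0,0,0,0,0,0,-1]]]'; python3 w3.py 558.8 -40.7 6.5 170 54 69 w6; python3 w3.py 558.8 -40.7 6.5 170 64 41; python3 go.py 486 234.5 110 13.2
```

```text
clock: 20.15
tcp_pos: [487.9, -49.4, 166.7]
tcp_rot: [0.001, 0.666, 0.746, 0.002]
force: [-0.2, 0.5, 0.1]
grip_width: 1.003
8492 68.4 [array([553.7, -40.7]), array([157.5,  54.5]), np.float64(6.5)]
len edges [-83.1  69.1] wid edges [-25.4  27. ] offset along,across [np.float64(-7.0), np.float64(0.8)]
754 40.2 [array([558.9, -39.9]), array([169.7,  64.5]), np.float64(6.7)]
len edges [-84.5  81.2] wid edges [-31.1  32.8] offset along,across [np.float64(-1.6), np.float64(0.9)]
t 20.25 tcp [487.7 -49.6 166.1] yaw 6.41 F [ 0.5 -0.2 -0.2] w 1.003
turn [ 0.0011  0.0001 -0.0377] shift now-axes [2.826 0.298 0.562] target-axes [2.77  0.632 0.561]
```

View pics/w6.png

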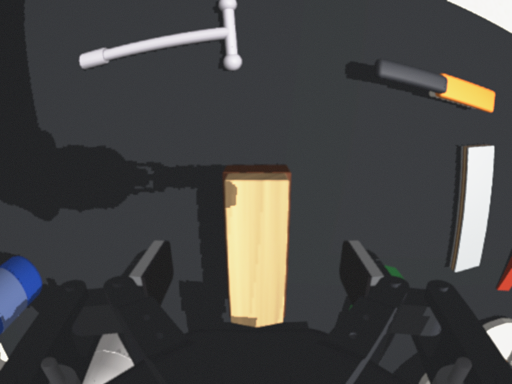

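```bash
python3 -m creep '[[[0,0,-0.019,0.2,0,0.05,-1],[0,0,-0.019,0.4,0.1,0.1,-1],[0,0,0,0.5,0.12,0.1,-1],[0,0,0,0.5,0.12,0.1,-1],[0,0,0,0.5,0.12,0.1,-1],[0,0,0,0.4,0.12,0.05,-1],[0,0,0,0.22,0.05,0.05,-1],[0,0,0,0,0,0,-1],[0,0,0,0,0,0,-1]]]'; python3 w3.py 495.3 237 13.2 170 46 18;python3 go.py 486.5 235 30 13.2
```

```text
clock: 21.38
tcp_pos: [483.6, 243.4, 99.7]
tcp_rot: [-0.002, 0.612, 0.791, -0.005]
force: [-1.4, -0.4, 0.2]
grip_width: 1.007
11034 17.4 [array([495.5, 238.9]), array([170. ,  46.5]), np.float64(13.3)]
len edges [-83.2  82.8] wid edges [-20.5  24.3] offset along,across [np.float64(-0.2), np.float64(1.9)]
t 21.43 tcp [483.6 243.3  99.7] yaw 14.48 F [-0.8  0.4  0.1] w 1.001
turn [-0.0032  0.0012  0.0071] shift now-axes [-0.085  0.014  0.698] target-axes [-0.088  0.009  0.697]
```

```bash
python3 -m creep '[[[-0.003,0.001,0.007,-0.078,0.01,0.15,-1],[0,0,0,0,0,0.25,-1],[0,0,0,0,0,0.2,-1],[0,0,0,0,0,0.08,-1],[0,0,0,0,0,0,-1]]]'; python3 go.py 486.6 235.9 -1 13.3
```

```text
clock: 22.05
tcp_pos: [489.5, 228.5, 32.7]
tcp_rot: [0.002, 0.625, 0.78, 0.001]
force: [-0.2, 0.3, 0.3]
grip_width: 1.0
t 22.05 tcp [489.5 228.5  32.7] yaw 12.58 F [-0.2  0.3  0.3] w 1.0
turn [ 0.0011  0.0004 -0.004 ] shift now-axes [ 0.079 -0.013  0.337] target-axes [ 0.079 -0.011  0.337]
```

```bash
python3 -m creep '[[[0.001,0,-0.004,0.079,-0.011,0.1,-1],[0,0,0,0,0,0.1,-1],[0,0,0,0,0,0.08,-1],[0,0,0,0,0,0.03,-1],[0,0,0,0,0,0,-1]]]'; python3 go.py 486.6 235.9 -1 13.3
```

```text
clock: 22.68
tcp_pos: [487.4, 236.9, 1.0]
tcp_rot: [0.001, 0.62, 0.785, 0.001]
force: [-0.1, -0.1, 0.5]
grip_width: 1.001
t 22.68 tcp [487.4 236.9   1. ] yaw 13.36 F [-0.1 -0.1  0.5] w 1.001
turn [0.0007 0.0001 0.0003] shift now-axes [-0.008 -0.01   0.019] target-axes [-0.008 -0.01   0.02 ]
```

```bash
python3 -m creep '[[[0,0,0,-0.008,-0.01,0.02,-1],[0,0,0,0,0,0,1],[0,0,0,0,0,0,1],[0,0,0,0,0,0,1],[0,0,0,0,0,0,1],[0,0,0,0,0,0,1]]]' 50; python3 go.py 486.6 235.9 -1 13.3
```

```text
clock: 23.42
tcp_pos: [488.5, 236.0, 1.6]
tcp_rot: [0.002, 0.62, 0.784, 0.003]
force: [-0.0, -0.3, -1.5]
grip_width: 0.524
t 23.43 tcp [488.5 236.    1.6] yaw 13.3 F [-0.  -0.3 -1.5] w 0.524
turn [ 0.002  -0.0003  0.    ] shift now-axes [ 0.003 -0.019  0.026] target-axes [ 0.003 -0.019  0.026]
```

```bash
python3 -m creep '[[[-0.001,0,0,0,0,-0.1,1],[0,0,0,0,0,-0.3,1],[0,0,0,0,-0.1,-0.4,1],[0,0,0.019,-0.1,-0.1,-0.1,1],[0,0,0.019,-0.4,0,0,1],[0,0,0,-0.5,0,0,1],[0,0,0,-0.5,0,0,1],[0,0,0,-0.5,0,0,1],[0,0,0,-0.4,0,0,1],[0,0,0,-0.2,0,0,1],[0,0,0,0,0,0,1],[0,0,0,0,0,0,1]]]'; python3 go.py 482.2 -49.4 80 6.5
```

```text
clock: 24.92
tcp_pos: [501.1, -32.2, 98.7]
tcp_rot: [0.003, 0.666, 0.746, 0.007]
force: [0.5, 1.0, -1.5]
grip_width: 0.527
t 24.93 tcp [501.1 -32.2  98.7] yaw 6.41 F [ 0.5  1.  -1.5] w 0.527
turn [ 0.0046 -0.0014 -0.0005] shift now-axes [-0.151 -0.21   0.183] target-axes [-0.15  -0.207  0.187]
```

```bash
python3 -m creep '[[[0.0046,-0.0014,-0.0005,-0.15,-0.15,0,1],[0,0,0,0,-0.06,0.1,1],[0,0,0,0,0,0.06,1],[0,0,0,0,0,0,1],[0,0,0,0,0,0,1]]]'; python3 go.py 551.7 -41.5 73 6.5
```

```text
clock: 25.55
tcp_pos: [479.8, -47.6, 80.8]
tcp_rot: [-0.001, 0.664, 0.748, -0.001]
force: [0.7, 0.7, -0.4]
grip_width: 0.522
t 25.55 tcp [479.8 -47.6  80.8] yaw 6.77 F [ 0.7  0.7 -0.4] w 0.522
turn [-0.0008 -0.0002  0.0015] shift now-axes [-0.024  0.721  0.077] target-axes [-0.021  0.721  0.078]
```

Trim height and angle before sliding in under the pipe.

```bash
python3 -m creep '[[[-0.0008,0,0.0015,-0.02,0.1,0.07,1],[0,0,0,0,0.1,0,1],[0,0,0,0,0,0,1],[0,0,0,0,0,0,1]]]'; python3 go.py 551.7 -41.5 73 6.5
```

```text
clock: 26.05
tcp_pos: [502.5, -47.0, 73.4]
tcp_rot: [0.0, 0.666, 0.746, 0.0]
force: [-0.4, -0.2, -0.6]
grip_width: 0.524
t 26.05 tcp [502.5 -47.   73.4] yaw 6.51 F [-0.4 -0.2 -0.6] w 0.524
turn [ 0.0003 -0.0001  0.0001] shift now-axes [-0.001  0.495  0.004] target-axes [-0.001  0.495  0.004]
```

```bash
python3 -m creep '[[[0,0,0,0,0.12,0,1],[0,0,0,0,0.15,0,1],[0,0,0,0,0.13,0,1],[0,0,0,0,0.07,0,1],[0,0,0,0,0,0,1],[0,0,0,0,0,0,1]]]'; python3 go.py 551.7 -41.5 68.5 6.5
```

```text
clock: 26.8
tcp_pos: [552.9, -41.1, 73.4]
tcp_rot: [0.0, 0.666, 0.746, 0.001]
force: [-0.2, 0.5, -0.8]
grip_width: 0.526
t 26.8 tcp [552.9 -41.1  73.4] yaw 6.53 F [-0.2  0.5 -0.8] w 0.526
turn [ 0.0004 -0.0001  0.0002] shift now-axes [-0.002 -0.012  0.049] target-axes [-0.002 -0.012  0.049]
```

```bash
python3 -m creep '[[[0,0,0,-0.002,-0.012,0.03,1],[0,0,0,0,0,0.02,1],[0,0,0,0,0,0.006,1],[0,0,0,0,0,0,1]]]'; python3 go.py 551.7 -41.5 68 6.5
```

```text
clock: 27.3
tcp_pos: [550.6, -41.7, 67.4]
tcp_rot: [-0.0, 0.666, 0.746, 0.0]
force: [0.0, 0.3, -1.3]
grip_width: 0.525
t 27.3 tcp [550.6 -41.7  67.4] yaw 6.5 F [ 0.   0.3 -1.3] w 0.525
turn [ 0.0002 -0.0002  0.    ] shift now-axes [ 0.     0.011 -0.006] target-axes [ 0.     0.011 -0.006]
```

```bash
python3 -m creep '[[[0,0,0,0,0,0.003,1],[0,0,0,0,0,0,-1],[0,0,0,0,0,0,-1],[0,0,0,0,0,0,-1],[0,0,0,0,-0.05,-0.2,-1],[0,0,0,0,-0.2,-0.3,-1],[0,0,0,0,-0.3,-0.4,-1],[0,0,0,0,-0.2,-0.2,-1],[0,0,0,0,0,0,-1],[0,0,0,0,0,0,-1]]]'; python3 w3.py 558.8 -40.7 6.5 170 46 84 w7; python3 w3.py 558.8 -40.7 6.5 170 54 69; python3 go.py 520 396 120 -4.5
cat > sw.py <<'E'
from h import *
for n in("scene","top"):
    c=capture(n); P=cloud(c); f=c["frame"].astype(int)
    m=(f[...,2]>90)&(f[...,1]<.55*f[...,2])&(f[...,0]<.55*f[...,2])&(P[...,0]>430)&(P[...,0]<650)&(P[...,1]>340)&(P[...,1]<450)
    q=P[m]; print(n,len(q),cv2.minAreaRect(q[:,:2].astype(np.float32)),[(x,np.median(q[abs(q[:,0]-x)<8,2]).round(1)) for x in range(440,640,20) if (abs(q[:,0]-x)<8).any()])
E
python3 sw.py
```

```text
clock: 28.55
tcp_pos: [474.4, -51.1, 185.4]
tcp_rot: [0.001, 0.666, 0.746, 0.003]
force: [0.0, 0.7, -0.3]
grip_width: 1.0
6545 83.4 [array([548.2, -41. ]), array([150.6,  46.4]), np.float64(6.3)]
len edges [-85.1  59.7] wid edges [-21.6  23.3] offset along,across [np.float64(-12.7), np.float64(0.8)]
706 68.3 [array([551.7, -40.9]), array([157.2,  54.4]), np.float64(6.7)]
len edges [-85.5  69.6] wid edges [-26.2  27.7] offset along,across [np.float64(-7.9), np.float64(0.8)]
t 28.65 tcp [474.3 -51.3 184.8] yaw 6.44 F [-0.9  0.7 -0.4] w 1.001
turn [ 0.0014 -0.0005  0.0608] shift now-axes [4.393 0.953 0.657] target-axes [4.495 0.104 0.648]
scene 486 ((540.1594848632812, 401.8598327636719), (56.921993255615234, 188.89405822753906), 82.15596008300781) [(460, np.float64(1.9)), (480, np.float64(31.2)), (500, np.float64(28.3)), (520, np.float64(23.6)), (540, np.float64(20.5)), (560, np.float64(17.5)), (580, np.float64(13.5)), (600, np.float64(11.8)), (620, np.float64(7.8))]
top 557 ((549.598876953125, 397.4740295410156), (47.17460250854492, 163.86058044433594), 84.18770599365234) [(460, np.float64(5.5)), (480, np.float64(31.0)), (500, np.float64(26.2)), (520, np.float64(24.1)), (540, np.float64(21.6)), (560, np.float64(17.6)), (580, np.float64(13.8)), (600, np.float64(12.3)), (620, np.float64(7.6))]
```

```bash
python3 -m creep '[[[0,0,0.03,0.2,0.05,0,-1],[0,0,0.03,0.4,0.03,0.05,-1],[0,0,0.008,0.5,0,0.05,-1],[0,0,0,0.5,0,0.1,-1],[0,0,0,0.55,0,0.1,-1],[0,0,0,0.55,0,0.1,-1],[0,0,0,0.55,0,0.1,-1],[0,0,0,0.5,0,0.1,-1],[0,0,0,0.4,0,0.05,-1],[0,0,0,0.25,0,0,-1],[0,0,0,0,0,0,-1],[0,0,0,0,0,0,-1]]]'
cat > ww.py <<'E'
from w import *
c,P=wcap("w8"); f=c["frame"].astype(int)
m=(f[...,2]>80)&(f[...,1]<.5*f[...,2])&(f[...,0]<.5*f[...,2])&(P[...,0]>430)&(P[...,0]<650)&(P[...,1]>340)&(P[...,1]<450)&(P[...,2]>6)
m=cv2.erode(m.astype(np.uint8),np.ones((2,2)))>0
q=P[m]; print(len(q),cv2.minAreaRect(q[:,:2].astype(np.float32)))
for x in range(460,630,20):
    s=q[abs(q[:,0]-x)<8]
    if len(s): e=np.percentile(s[:,1],[2,98]); print(x,e.round(1),e.mean().round(1),np.median(s[:,2]).round(1))
E
python3 ww.py; python3 go.py 501 399 35 -6
```

```text
clock: 30.25
tcp_pos: [521.2, 398.4, 102.6]
tcp_rot: [0.002, 0.746, 0.666, -0.008]
force: [-0.1, -0.4, 0.4]
grip_width: 1.002
5796 ((548.3334350585938, 396.15655517578125), (35.79640579223633, 159.78921508789062), 84.56169128417969)
460 [387.6 393.6] 390.6 27.9
480 [401.4 420.4] 410.9 30.7
500 [393.1 418.1] 405.6 27.3
520 [381.6 415.9] 398.8 24.0
540 [380.6 413.8] 397.2 20.8
560 [378.8 412.3] 395.6 17.7
580 [376.7 409.9] 393.3 14.4
600 [374.5 408.4] 391.5 11.1
620 [372.8 407.1] 389.9 7.9
t 30.3 tcp [521.  398.5 102.7] yaw -6.43 F [ 0.4  0.4 -0. ] w 0.999
turn [-0.0025  0.0042 -0.0024] shift now-axes [-0.009 -0.194  0.679] target-axes [-0.016 -0.199  0.677]
```

View pics/w8.png

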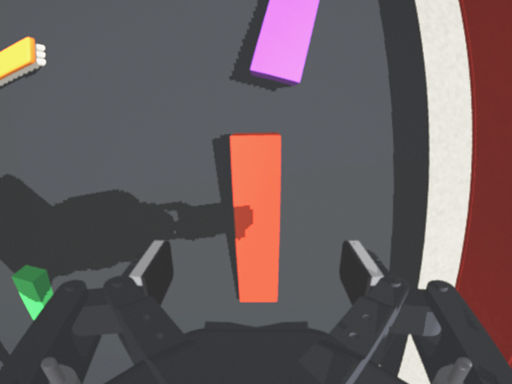

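```bash
python3 -m creep '[[[-0.0025,0.0042,-0.006,0,-0.12,0.15,-1],[0,0,0,0,0,0.25,-1],[0,0,0,0,0,0.22,-1],[0,0,0,0,0,0.05,-1],[0,0,0,0,0,0,-1]]]'; python3 go.py 508.5 399 0 -5.4
```

```text
clock: 30.92
tcp_pos: [511.5, 393.6, 36.2]
tcp_rot: [0.001, 0.742, 0.671, 0.001]
force: [0.9, -0.5, 0.4]
grip_width: 0.997
t 30.93 tcp [511.5 393.6  36.2] yaw -5.76 F [ 0.9 -0.5  0.4] w 0.997
turn [ 0.0007 -0.0001 -0.002 ] shift now-axes [ 0.051 -0.036  0.362] target-axes [ 0.051 -0.035  0.362]
```

```bash
python3 -m creep '[[[0.0007,0,-0.002,0.051,-0.035,0.1,-1],[0,0,0,0,0,0.12,-1],[0,0,0,0,0,0.1,-1],[0,0,0,0,0,0.03,-1],[0,0,0,0,0,0,-1],[0,0,0,0,0,0,1],[0,0,0,0,0,0,1],[0,0,0,0,0,0,1],[0,0,0,0,0,0,1],[0,0,0,0,0,0,1]]]' 50; python3 go.py 508.5 399 0 -5.4
```

```text
clock: 32.17
tcp_pos: [510.7, 399.4, 3.1]
tcp_rot: [0.0, 0.74, 0.673, 0.002]
force: [0.2, 0.4, -1.0]
grip_width: 0.412
t 32.17 tcp [510.7 399.4   3.1] yaw -5.45 F [ 0.2  0.4 -1. ] w 0.412
turn [ 0.0011 -0.001  -0.0003] shift now-axes [-0.007 -0.021  0.03 ] target-axes [-0.006 -0.021  0.031]
```

```bash
python3 -m creep '[[[0,0,0,0,0,-0.2,1],[0,0,0,0,0,-0.4,1],[0,0,-0.03,0,-0.1,-0.4,1],[0,0,-0.03,-0.2,-0.1,-0.25,1],[0,0,-0.006,-0.4,-0.1,0,1],[0,0,0,-0.5,-0.1,0,1],[0,0,0,-0.5,-0.1,0,1],[0,0,0,-0.5,-0.1,0,1],[0,0,0,-0.5,-0.1,0,1],[0,0,0,-0.5,-0.1,0,1],[0,0,0,-0.4,0,0,1],[0,0,0,-0.2,0,0,1]]]'; python3 go.py 481 -49.3 105 6.5
```

```text
clock: 33.67
tcp_pos: [472.8, 17.6, 143.2]
tcp_rot: [0.002, 0.663, 0.749, 0.01]
force: [-0.1, 0.4, -0.5]
grip_width: 0.411
t 33.67 tcp [472.8  17.6 143.2] yaw 6.98 F [-0.1  0.4 -0.5] w 0.411
turn [ 0.0059 -0.0034  0.0027] shift now-axes [-0.678 -0.007  0.375] target-axes [-0.674  0.005  0.382]
```

```bash
python3 -m creep '[[[0.0059,-0.0034,0.0027,-0.25,0,0.05,1],[0,0,0,-0.25,0,0.1,1],[0,0,0,-0.1,0,0.1,1],[0,0,0,0,0,0.05,1],[0,0,0,0,0,0,1],[0,0,0,0,0,0,1]]]'; python3 go.py 501.3 -47 95 6.5
```

```text
clock: 34.42
tcp_pos: [481.3, -43.4, 116.5]
tcp_rot: [0.001, 0.667, 0.745, 0.003]
force: [0.3, -0.2, -1.4]
grip_width: 0.412
t 34.42 tcp [481.3 -43.4 116.5] yaw 6.36 F [ 0.3 -0.2 -1.4] w 0.412
turn [ 0.0017 -0.0007 -0.0008] shift now-axes [-0.059  0.194  0.216] target-axes [-0.059  0.195  0.215]
```

```bash
python3 -m creep '[[[0.0017,-0.0007,-0.0008,-0.059,0,0.1,1],[0,0,0,0,0.08,0.09,1],[0,0,0,0,0.08,0.03,1],[0,0,0,0,0,0,1],[0,0,0,0,0,0,1]]]'; python3 go.py 501.3 -47 85 6.5
```

```text
clock: 35.05
tcp_pos: [499.6, -46.3, 92.7]
tcp_rot: [-0.0, 0.665, 0.747, -0.0]
force: [0.1, -0.2, -0.9]
grip_width: 0.413
t 35.05 tcp [499.6 -46.3  92.7] yaw 6.65 F [ 0.1 -0.2 -0.9] w 0.413
turn [-0.0002  0.      0.0008] shift now-axes [-0.009  0.017  0.077] target-axes [-0.009  0.017  0.077]
```

```bash
python3 -m creep '[[[0,0,0.0008,-0.009,0.01,0.04,1],[0,0,0,0,0,0.03,1],[0,0,0,0,0,0.008,1],[0,0,0,0,0,0.004,1],[0,0,0,0,0,0,1]]]'; python3 go.py 501.3 -47 85 6.5
cat > sc.py <<'E'
from h import *
import sys
n,u0,v0,u1,v1=sys.argv[1],*map(int,sys.argv[2:6])
c=capture(n); cv2.imwrite("pics/"+sys.argv[6],cv2.resize(c["frame"][v0:v1,u0:u1],None,fx=4,fy=4,interpolation=cv2.INTER_CUBIC))
E
python3 sc.py scene 170 150 350 290 s1.png
```

```text
clock: 35.67
tcp_pos: [500.5, -47.2, 84.3]
tcp_rot: [-0.0, 0.666, 0.746, -0.0]
force: [-0.1, -0.6, -0.8]
grip_width: 0.407
t 35.67 tcp [500.5 -47.2  84.3] yaw 6.48 F [-0.1 -0.6 -0.8] w 0.407
turn [-0.     -0.     -0.0001] shift now-axes [ 0.001  0.008 -0.007] target-axes [ 0.001  0.008 -0.007]
```

View pics/s1.png

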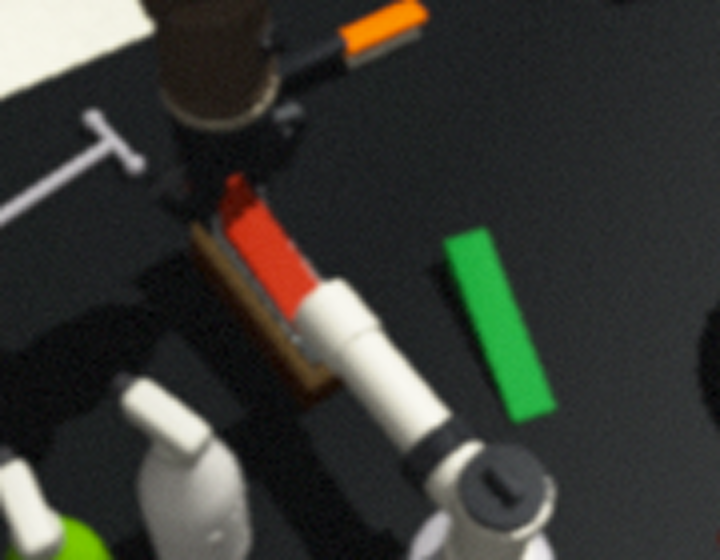

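The red wedge lies on the packer in line with the pipe (crop px 270,260), its thin end at the pipe mouth (310,310). I'll drive it while still gripped.

```bash
python3 -m creep '[[[0,0,0,0,0.1,0,1],[0,0,0,0,0.1,0,1],[0,0,0,0,0.1,0,1],[0,0,0,0,0,0,1]]]'; python3 go.py 554.9 -40.9 84.3 6.5
```

```text
clock: 36.22
tcp_pos: [533.3, -43.3, 84.4]
tcp_rot: [0.0, 0.666, 0.746, 0.0]
force: [-0.5, -0.0, -2.4]
grip_width: 0.409
t 36.23 tcp [533.3 -43.3  84.4] yaw 6.51 F [-0.5 -0.  -2.4] w 0.409
turn [ 0.0002 -0.      0.0001] shift now-axes [-0.001  0.217  0.001] target-axes [-0.001  0.217  0.001]
```

```bash
python3 -m creep '[[[0,0,0,0,0.06,0,1],[0,0,0,0,0.06,0,1],[0,0,0,0,0.06,0,1],[0,0,0,0,0,0,1]]]'; python3 go.py 560.9 -40.2 84.3 6.5
```

```text
clock: 36.72
tcp_pos: [550.8, -41.3, 83.8]
tcp_rot: [-0.001, 0.666, 0.746, -0.001]
force: [1.6, 0.6, -2.3]
grip_width: 0.412
t 36.73 tcp [550.8 -41.3  83.8] yaw 6.49 F [ 1.6  0.6 -2.3] w 0.412
turn [-0.0008 -0.0001 -0.0001] shift now-axes [-0.     0.102 -0.005] target-axes [-0.     0.102 -0.005]
```

```bash
python3 -m creep '[[[0,0,0,0,0.06,0,1],[0,0,0,0,0.05,0,1],[0,0,0,0,0,0,1]]]'; python3 go.py 560.9 -40.2 84.3 6.5; python3 -m creep '[[[0,0,0,0,0,0,-1],[0,0,0,0,0,0,-1],[0,0,0,0,-0.05,-0.2,-1],[0,0,0,0,-0.2,-0.4,-1],[0,0,0,0,-0.5,-0.2,-1],[0,0,0,0,-0.5,0,1],[0,0,0,0,-0.3,0,1],[0,0,0,0,0,0,1],[0,0,0,0,0,0,1]]]'; python3 go.py 462.8 -51.2 90 6.5
cat > wc.py <<'E'
from h import *
import sys
c=capture("top"); P=cloud(c)
q=P[(P[...,0]>625)&(P[...,0]<650)&(abs(P[...,1]+32)<12)&(P[...,2]>110)]; print("pipe ztop near end",np.percentile(q[:,2],[50,90]).round(1))
f=c["frame"].astype(int); m=(f[...,2]>80)&(f[...,1]<.5*f[...,2])&(f[...,0]<.5*f[...,2])&(P[...,0]>430)&(P[...,0]<650)&(abs(P[...,1]+40)<40)&(P[...,2]>80)
q=P[m]; print("wedge",len(q),cv2.minAreaRect(q[:,:2].astype(np.float32)) if len(q)>5 else "")
for x in range(480,620,15):
    s=q[abs(q[:,0]-x)<8]
    if len(s): e=np.percentile(s[:,1],[3,97]); print(x,e.round(1),e.mean().round(1),np.median(s[:,2]).round(1))
E
python3 wc.py
```

```text
clock: 37.1
tcp_pos: [562.3, -40.0, 83.8]
tcp_rot: [-0.001, 0.666, 0.746, -0.001]
force: [0.5, 0.4, -2.1]
grip_width: 0.409
t 37.1 tcp [562.3 -40.   83.8] yaw 6.48 F [ 0.5  0.4 -2.1] w 0.409
turn [-0.0008 -0.0002 -0.0001] shift now-axes [ 0.    -0.014 -0.005] target-axes [ 0.    -0.014 -0.005]
clock: 38.22
tcp_pos: [407.0, -58.8, 173.8]
tcp_rot: [0.003, 0.666, 0.746, 0.005]
force: [0.3, -0.8, -0.4]
grip_width: 0.146
t 38.23 tcp [407.  -58.8 173.8] yaw 6.41 F [ 0.3 -0.8 -0.4] w 0.146
turn [ 0.0036 -0.0008 -0.0005] shift now-axes [0.011 0.553 0.845] target-axes [0.012 0.563 0.838]
pipe ztop near end [147.2 151.7]
wedge 306 ((571.779052734375, -41.498680114746094), (96.77799987792969, 33.969886779785156), 5.745969295501709)
525 [-60.8 -31.3] -46.0 113.3
540 [-61.  -28.9] -45.0 110.1
555 [-58.4 -26.3] -42.3 109.2
570 [-58.4 -26.2] -42.3 106.4
585 [-55.8 -23.5] -39.7 103.7
600 [-53.2 -23.7] -38.5 102.5
615 [-53.2 -20.5] -36.8 99.1
```

```bash
python3 -m creep '[[[0.0036,0,-0.0005,0,0.1,0.2,1],[0,0,0,0,0.2,0.3,1],[0,0,0,0,0.2,0.25,1],[0,0,0,0,0.1,0.04,1],[0,0,0,0,0,0,1],[0,0,0,0,0,0,1]]]' 60; python3 go.py 490 -48.3 92 6.5
```

```text
clock: 39.02
tcp_pos: [473.3, -51.8, 94.2]
tcp_rot: [0.0, 0.665, 0.746, 0.001]
force: [-0.7, -1.2, -0.6]
grip_width: -0.004
t 39.02 tcp [473.3 -51.8  94.2] yaw 6.57 F [-0.7 -1.2 -0.6] w -0.004
turn [ 0.0006 -0.0002  0.0004] shift now-axes [0.016 0.17  0.022] target-axes [0.016 0.17  0.022]
```

```bash
python3 -m creep '[[[0,0,0.0004,0.016,0.1,0.02,1],[0,0,0,0,0.12,0,1],[0,0,0,0,0.06,0,1],[0,0,0,0,0,0,1]]]'; python3 go.py 520 -44.9 92 6.5
```

```text
clock: 39.52
tcp_pos: [503.7, -46.4, 94.2]
tcp_rot: [0.001, 0.666, 0.746, 0.003]
force: [-0.5, -0.2, -0.8]
grip_width: -0.0
t 39.52 tcp [503.7 -46.4  94.2] yaw 6.5 F [-0.5 -0.2 -0.8] w -0.0
turn [ 0.0018 -0.0004 -0.    ] shift now-axes [-0.003  0.164  0.023] target-axes [-0.003  0.164  0.022]
```

```bash
python3 -m creep '[[[0.0018,0,0,-0.003,0.05,0.02,1],[0,0,0,0,0.06,0,1],[0,0,0,0,0.06,0,1],[0,0,0,0,0,0,1]]]'; python3 go.py 545 -42.0 92 6.5
```

```text
clock: 40.02
tcp_pos: [518.5, -45.2, 91.4]
tcp_rot: [-0.003, 0.666, 0.746, -0.002]
force: [-0.2, -0.8, 0.2]
grip_width: -0.002
t 40.02 tcp [518.5 -45.2  91.4] yaw 6.45 F [-0.2 -0.8  0.2] w -0.002
turn [-0.0021 -0.0007 -0.0003] shift now-axes [ 0.002  0.267 -0.008] target-axes [ 0.002  0.267 -0.006]
```

```bash
python3 -m creep '[[[-0.002,0,0,0,0.06,0,1],[0,0,0,0,0.06,0,1]]]'; python3 -m creep '[[[0,0,0,0,0.06,0,1]]]';  python3 go.py 545 -42.0 92 6.5;python3 wc.py
```

```text
clock: 40.28
tcp_pos: [528.5, -44.2, 90.9]
tcp_rot: [-0.002, 0.667, 0.745, -0.001]
force: [-5.1, -1.1, 3.9]
grip_width: 0.003
clock: 40.4
tcp_pos: [533.7, -43.7, 90.8]
tcp_rot: [-0.003, 0.667, 0.745, -0.001]
force: [-5.7, -1.2, 2.8]
grip_width: -0.001
t 40.4 tcp [533.7 -43.7  90.8] yaw 6.39 F [-5.7 -1.2  2.8] w -0.001
turn [-0.0019 -0.0011 -0.0006] shift now-axes [ 0.004  0.114 -0.013] target-axes [ 0.004  0.114 -0.012]
pipe ztop near end [150.7 156.9]
wedge 0
```

```bash
for i in 1 2; do :; done; python3 -m creep '[[[-0.002,0,-0.0006,0.004,0.05,0,1]]]'; python3 -m creep '[[[0,0,0,0,0.04,0,1]]]'; python3 -m creep '[[[0,0,0,0,0.03,0,1]]]'; python3 go.py 545 -42.0 92 6.5
```

```text
clock: 40.58
tcp_pos: [538.9, -42.8, 90.6]
tcp_rot: [-0.001, 0.666, 0.746, 0.001]
force: [-4.9, -1.5, 3.3]
grip_width: 0.006
clock: 40.7
tcp_pos: [542.3, -42.4, 90.5]
tcp_rot: [-0.002, 0.666, 0.746, 0.001]
force: [-5.1, -0.3, 3.3]
grip_width: 0.003
clock: 40.83
tcp_pos: [544.8, -42.1, 90.5]
tcp_rot: [-0.002, 0.666, 0.746, 0.001]
force: [-5.2, 0.2, 3.0]
grip_width: 0.002
t 40.83 tcp [544.8 -42.1  90.5] yaw 6.48 F [-5.2  0.2  3. ] w 0.002
turn [-0.0006 -0.0012 -0.0001] shift now-axes [ 0.001  0.002 -0.015] target-axes [ 0.001  0.002 -0.015]
```

```bash
for k in 1; do python3 -m creep '[[[0,0,0,0,0.03,0,1]]]'; python3 -m creep '[[[0,0,0,0,0.025,0,1]]]'; python3 -m creep '[[[0,0,0,0,0.025,0,1]]]'; done; python3 wc.py; python3 sc.py scene 200 170 330 270 s2.png
```

```text
clock: 40.95
tcp_pos: [547.2, -41.9, 90.4]
tcp_rot: [-0.003, 0.666, 0.746, 0.0]
force: [-4.4, -0.3, 4.2]
grip_width: -0.001
clock: 41.08
tcp_pos: [549.0, -41.7, 90.3]
tcp_rot: [-0.003, 0.666, 0.746, -0.0]
force: [-6.0, -1.4, 4.8]
grip_width: -0.003
clock: 41.2
tcp_pos: [549.7, -41.7, 90.0]
tcp_rot: [-0.004, 0.666, 0.746, -0.001]
force: [-11.5, -0.8, 8.9]
grip_width: 0.005
pipe ztop near end [154.4 154.4]
wedge 0
```

View pics/s2.png

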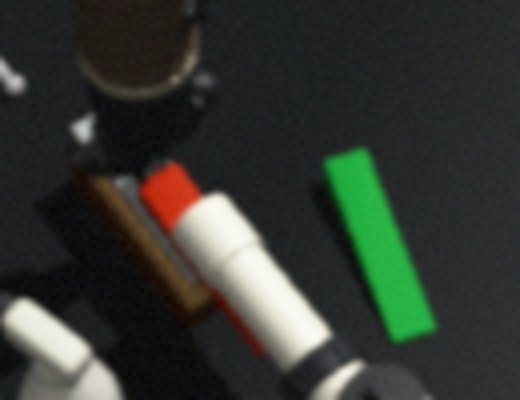

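```bash
python3 -m creep '[[[0,0,0,0,0.025,0,1]]]'; python3 -m creep '[[[0,0,0,0,-0.03,0,1],[0,0,0,0,-0.15,0,1],[0,0,0,0,-0.4,-0.05,1],[0,0,0,0,-0.5,-0.2,1],[0,0,0,0,-0.5,-0.3,1],[0,0,0,0,-0.3,-0.3,1],[0,0,0,0,0,0,1],[0,0,0,0,0,0,1]]]'; python3 wc.py; python3 sc.py scene 200 170 330 270 s3.png;  python3 sc.py top 220 90 380 200 s4.png; python3 w3.py 558.8 -40.7 6.5 170 46 84 w9;python3 w3.py 558.8 -40.7 6.5 170 64 41
```

```text
clock: 41.42
tcp_pos: [549.9, -41.7, 89.6]
tcp_rot: [-0.006, 0.666, 0.746, -0.002]
force: [-12.2, -1.4, 9.7]
grip_width: -0.001
clock: 42.42
tcp_pos: [358.4, -62.9, 177.0]
tcp_rot: [-0.004, 0.666, 0.746, 0.002]
force: [0.2, -0.2, -0.1]
grip_width: 0.005
pipe ztop near end [154.1 158.1]
wedge 185 ((591.0202026367188, -38.858856201171875), (55.482940673828125, 34.20535659790039), 7.346236228942871)
555 [-32.2 -26. ] -29.1 115.2
570 [-57.4 -25.8] -41.6 113.4
585 [-55.4 -23. ] -39.2 110.4
600 [-52.4 -23.3] -37.9 108.2
615 [-52.8 -20.2] -36.5 106.1
171 83.3 [array([484.8, -47.2]), array([23.4, 10.2]), np.float64(6.0)]
len edges [-85.9 -63.2] wid edges [-3.2  6.9] offset along,across [np.float64(-74.5), np.float64(1.8)]
0 nan [array([0., 0.]), array([0., 0.]), np.float64(0.0)]
  return _methods._mean(a, axis=axis, dtype=dtype,
  ret = ret.dtype.type(ret / rcount)
Traceback (most recent call last):
  File "w3.py", line 9, in <module>
    print("len edges",np.percentile(U,[1,99]).round(1),"wid edges",np.percentile(V,[1,99]).round(1), "offset along,across",[(np.percentile(U,[1,99]).mean()).round(1),(np.percentile(V,[1,99]).mean()).round(1)])
                      ~~~~~~~~~~~~~^^^^^^^^^^
IndexError: index -1 is out of bounds for axis 0 with size 0
```

View pics/s3.png

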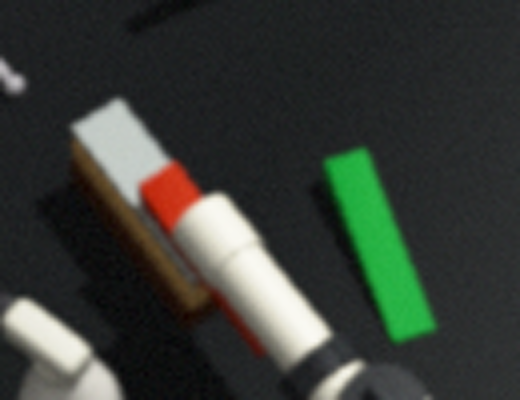

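View pics/w9.png

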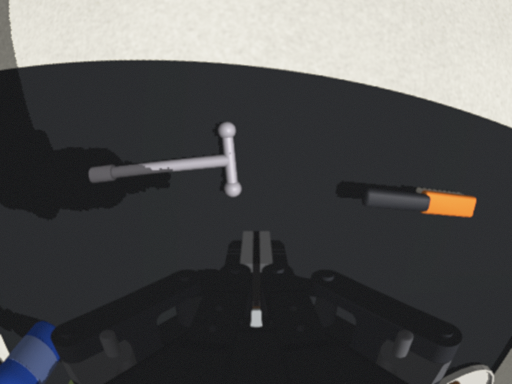

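The pipe top now reads 154 mm, which is level. The last push met a firm stop, with 12 N moving it only 0.2 mm. I'll check from above that the stack didn't shift.

```bash
python3 -m creep '[[[0.003,0,0,0,0.1,-0.4,1],[0,0,0,0,0.3,-0.4,1],[0,0,0,0,0.4,0,1],[0,0,0,0,0.3,0,1],[0,0,0,0,0.2,0,1],[0,0,0,0,0,0,1],[0,0,0,0,0,0,1],[0,0,0,0,0,0,1]]]'
cat > fin.py <<'E'
from w import *
c,P=wcap("w10"); f=c["frame"].astype(int)
a=np.radians(6.5); d=P[...,:2]-[618,-33.7]; u=d@[np.cos(a),np.sin(a)]; v=d@[-np.sin(a),np.cos(a)]
for n,h,W in(("packer",84,23),("pine",69,27),("sleeper",41,32)):
    m=(abs(P[...,2]-h)<4)&(u>-160)&(u<0)&(abs(v)<W+6)
    e=[np.percentile(v[m&(abs(u-x)<20)],[1,99]).round(1) if (m&(abs(u-x)<20)).sum()>20 else None for x in(-110,-70,-40)]
    print(n,m.sum(),"near u",np.percentile(u[m],.5).round(1) if m.any() else None,"v edges",e)
m=(f[...,2]>80)&(f[...,1]<.5*f[...,2])&(f[...,0]<.5*f[...,2])&(abs(v)<40)&(u>-100)&(u<60)&(P[...,2]>86)
print("wedge near u",np.percentile(u[m],1).round(1),"v",np.percentile(v[m],[1,99]).round(1),m.sum())
m=(P[...,2]>140)&(P[...,2]<170)&(abs(v)<30)&(u>2)&(u<60)
print("pipe top",np.percentile(P[m][:,2],95).round(1) if m.any() else None, "v",np.percentile(v[(P[...,2]>126)&(P[...,2]<170)&(abs(v)<40)&(u>2)&(u<40)],[2,98]))
E
python3 fin.py; python3 wc.py
cat > by.py <<'E'
from h import *
c0=dict(np.load("top0.npz"))["frame"].astype(int)
c=capture("top"); d=abs(c["frame"].astype(int)-c0).max(2)
for n,u,v in(("white",321,135),("lime",356,127),("blue",386,140),("key",315,237),("brush",227,237)): print(n,np.mean(d[v-12:v+12,u-12:u+12]>50).round(3))
E
python3 by.py
```

```text
clock: 43.68
tcp_pos: [491.8, -48.6, 250.6]
tcp_rot: [-0.01, 0.666, 0.746, -0.009]
force: [-0.1, -0.2, 0.7]
grip_width: -0.002
packer 2988 near u -145.1 v edges [array([-22.2,  22.6]), array([-21.8,  23.1]), array([-21.9,  22.5])]
pine 366 near u -144.9 v edges [array([-26.8,  27.1]), array([-25.9,  27.1]), array([-25.4,  27.3])]
sleeper 411 near u -143.9 v edges [array([-31.4,  32.1]), array([-30.7,  31.7]), array([-30.2,  32.1])]
pipe ztop near end [153.3 157.9]
wedge 18 ((609.6194458007812, -25.482177734375), (15.497453689575195, 10.380169868469238), 4.5405426025390625)
600 [-23.4 -20.7] -22.0 109.7
615 [-30.1 -19.9] -25.0 107.4
white 0.0
lime 0.0
blue 0.0
key 0.073
brush 0.0Traceback (most recent call last):
  File "fin.py", line 9, in <module>
    print("wedge near u",np.percentile(u[m],1).round(1),"v",np.percentile(v[m],[1,99]).round(1),m.sum())
                         ~~~~~~~~~~~~~^^^^^^^^
    return _quantile_unchecked(
        a, q, axis, out, overwrite_input, method, keepdims, weights)
    return _ureduce(a,
                    func=_quantile_ureduce_func,
    ...<5 lines>...
                    overwrite_input=overwrite_input,
                    method=method)
    r = func(a, **kwargs)
    result = _quantile(arr,
                       quantiles=q,
    ...<2 lines>...
                       out=out,
                       weights=wgt)
    slices_having_nans = np.isnan(arr[-1, ...])
                                  ~~~^^^^^^^^^
IndexError: index -1 is out of bounds for axis 0 with size 0
```

View pics/w10.png

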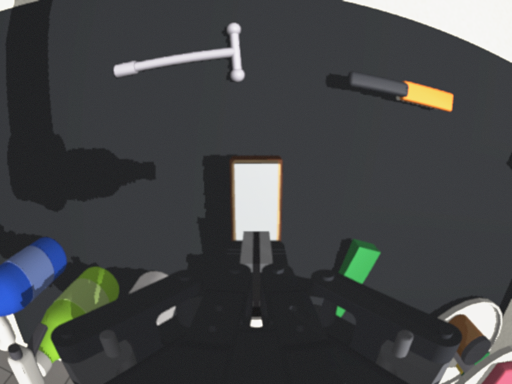

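```bash
python3 -c "
from rig import r
print(r.job_done())"
```

```text
the job is handed in; nothing more can be done
None
```

I built the pier and drove the red wedge in until the pipe came up level against its stop. I then let go and handed the job in at about 44 s with the arm clear.

**Last checks:**
- **Stack:** the near ends of packer, pine and sleeper read 145.1, 144.9 and 143.9 mm in front of the pipe end. That puts the far ends about 25 mm under it. Their sides are centred on each other and on the pipe line within about 1 mm, and square.
- **Pipe:** its top near the open end reads 153–154 mm, against 154 mm for level. That reading held after I released it.
- **Wedge:** the push took 5–6 N, then rose to 12 N with only 0.2 mm of movement, so the stop was met. Its angle read 7.3° against 6.5° for the pipe.
- **Left in place:** the top picture showed no change at the three bottles or the brush. At the key, 7% of pixels changed. I took that for the arm's shadow, since nothing went near it.

**Checks that failed or disagreed:**
- The final wrist-camera check of the wedge found nothing because the fingers hid it, and that script stopped before its own pipe reading. The wedge and pipe figures therefore come from the overhead camera and the push force.
- The overhead camera put the wedge's thick end at about 563 mm in x, while the arm's position suggested 557 mm. I put that down to edge pixels being lost in the picture.

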